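# Load the drilling jig with the lever that fits its key

## Task

Load the drilling jig, ready to drill, with the one lever whose keyway lines up with the key on the jig's working shaft (the one in line with the keeper, not the spare parked beside it) when its arm points at the keeper. Swing the leaf with the drill bush wide open and draw the keeper back (nobody knows whether it was left locked; if it will not move, slacken the round lock knob beside it), lower that lever fully home on the shaft, then push the keeper fully home over the end of its arm and swing the leaf fully back over its boss. Lay every other lever flat in the wooden parts tray, whole inside it, and leave the folding rule and the wax tin where they are.

Things in the scene. Friction and masses are not known exactly. Their poses are not given: they have to be found in the camera images.
- jig: low grey drilling jig, fixed. Origin on the board under its upright shaft; x from the shaft to the keeper, z up. In mm: base x -76 to 230, y +-46, 14 high; round seat under the shaft 56 across, top 34 over the board (a home lever rests on it); leaf post x -58, 26 across, 79 high; lock housing x 106 to 210, y 40 to 102, 30 high; spare shaft parked on an ear at x 20, y -85
- leaf (a joint): swing of the steel leaf on its post, rad: 0 = over the boss, pointing at the keeper, 1.5 = fully open, swung anticlockwise from above (towards the jig's +y). 26 mm wide, reaches 107 mm from the pivot, from 79 to 89 mm over the board; its drill bush hangs to 68, 36 mm from the pivot, just over a home lever's boss (top 64). 0.12 N m, stays put. Starts nearly closed
- leaf_pivot (a point): fixed point on the leaf's upright pivot axis, 58 mm behind the shaft's axis (-x of the jig)
- leaf_handle (a point): grip point on the leaf's upright round black handle, 18 mm across, from 89 to 123 mm over the board, 93 mm from the pivot; the point is 108 mm over the board and moves with the leaf
- keeper (a joint): keeper's slide in m: 0 home, 0.05 fully back (+x of the jig); 3 N, stays put. Locked, it stops after 2 mm (keep pulls under 20 N). Home it spans x 80 to 166 of the jig, y +-28, 60 mm high. Its front is a tunnel 40 deep, 28 wide (mouth flared to 48), roof 51 over the board, that takes the arm's end: draw it back 35 or more before lowering a lever in
- keeper_handle (a point): grip point on the keeper's upright round black handle, 22 mm across, from 66 to 97 mm over the board; the point is on its axis, 84 mm over the board, 148 mm from the shaft's axis when home, moves with the keeper; axes as the jig's
- lock_knob (a point): fixed point at the middle of the lock knob (round, black, fluted, 34 mm across, from 34 to 60 mm over the board, upright axis), 47 mm over the board; axes as the jig's. Turns 86 degrees between stops, 0.25 N m, stays put; anticlockwise from above slackens. Starts anywhere, its looks do not tell; 43 degrees anticlockwise frees a locked keeper
- shaft_left: upright steel shaft, 28 mm across, fixed; one of shaft_left and shaft_right is in use (at the jig's origin), the other is parked as a spare on the jig's ear. Origin on its axis, 34 mm over the board, axes as the jig's. 41 high, the top 10 a cone to 18 across. Key 10 wide, 30 high (top 4 tapered), 5 proud on the +y side (left, looking from shaft to keeper)
- shaft_right: the same shaft with its key on the -y side (right, looking from the working shaft to the keeper); either in use or the spare
- lever_left: steel lever: boss 60 mm wide, 30 high, two flats 52 apart along the arm (grip there); arm 14 thick at the bottom, 31 to 24 wide, ends 113 from the axis. Origin: bore axis (30 mm bore) at the underside; x along the arm, z up; starts flat on the board; balances about 18 mm along the arm. Keyway 12.5 wide, to 21 from the axis, on the +y side (to the left of the arm, seen from the boss along the arm)
- lever_right: the same lever with the keyway on the -y side (to the right of the arm)
- lever_front: the same lever with the keyway on the +x side (towards the arm); may be absent
- lever_back: the same lever with the keyway on the -x side (away from the arm); may be absent
- board: raised wooden work board on which all of this stands, 390 mm (x) by 940 mm (y), fixed; origin on the bench under its middle, its top 100 mm over the bench (z = 0.1)
- tray: low open plywood tray, 190 mm (x) by 280 mm (y), 36 mm high, walls and floor 8 mm, fixed. Origin at the centre of its underside
- rule: yellow folding rule, 226 mm long, bystander
- wax: round tin of wax, 78 mm, bystander

How it is judged:
By the outcome, as a careful person would: the job done as asked, in the order asked, and still so for the second after the job is handed in, with the robot touching nothing.
Of lever_front, lever_back only 1 to 2 are there at a start; the rules pass over those that are not, and their reading is None.
At some moment in a run one of lever_left, lever_right, lever_front, lever_back may be knocked a few centimetres aside while the robot is not near it.
Once in a run the grip may slacken for a moment while it holds something.
It also fails if it takes over 210 s, if anything falls off the work surface, if the arm or the gripper's body presses on something with over 40 N, if the wrist force passes 120 N, or if a joint passes its speed limit or range.

## Robot

A 6-joint arm with a two-finger parallel gripper is mounted at the origin on a cart in front of the work surface, level with it; the furniture and walls round the work are solid. World frame = base frame: x ahead of the robot, y to its left, z up, the work surface at z = 0. Lengths are in m, angles in rad, forces in N, time in s.
With the tool pointing down it reaches from about 0.425 to 0.95 m from the base axis. Payload 3.5 kg.
Tool frame: the origin (TCP) lies at the very end of the fingers, on their centre line; the grasp point (between the pads) lies 19 mm behind it; z points along the fingers, y is the line along which they close (so a half turn about z gives the same grasp; the last joint's range is limited). The gripper opens to 85 mm and grips with 20 to 120 N. Pads are 22 mm wide; open, the fingers measure 114 mm over their backs; the gripper's body (76 mm by 85 mm) begins 54 mm behind the grasp point. The pads swing forward as they close: fully open they stand 13 mm farther back than shut.
Start: joints at [-1.423, 0.286, 1.577, -0, 1.279, -0.15], TCP at [0.198, -0.645, 0.231] pointing down, gripper open.
Joint ranges: [-2.77, 2.77], [-0.9, 2.22], [0.21, 2.48], [-1.53, 4.67], [0.24, 2.81], [-2.84, 2.84]. Speed limits (rad/s): [2.79, 2.79, 3.14, 3.14, 3.14, 3.14].

## Interface

Orientations are given as a unit quaternion [x, y, z, w].
In Python, from plant import ctrl gives the robot as it stands.
- The arm moves only by the shell command python3 inch.py FILE [FORCE], which reads ROWS from the file FILE. ROWS is a JSON list of rows, 1 to 10 of them, each of 7 numbers: dx, dy, dz in m, then a rotation vector rx, ry, rz in rad, then the opening from 0.0 (shut) to 1.0 (fully open); each row is the pose to reach, as a shift and turn from the pose commanded when the command began, along the tool's axes at that moment; what a row does not reach only later rows make up. A row lasts 1/8 s, in which the tool goes at most 0.0625 m and 0.188 rad, less where a joint would pass 70% of its speed; a pose out of reach is approached as far as the arm can. The fingers move at their own pace and stop on an object; FORCE is the grip in N (left out, the last holds). Time passes only in rows, so rows that do not move let the fingers close. It prints the time, the measured TCP pose, the force, the opening and the grip force at its end. Input that does not fit is refused with a message, and nothing moves.
- ctrl.get_state(): the state, without advancing time (a new reading comes with each control period).
- ctrl.read_camera(name): name is "scene" or "top"; returns a dict with "pixels" (384x512x3 uint8, red, green, blue), "camera_matrix" (3x3 intrinsics, pixels), "xyz" and "orientation" of the camera in the world. Camera axes: x right, y down, z forward; pixel columns grow to the right and rows downward; lengths in m; the calibration is good to about 2 mm. A picture is of the moment at which its call begins. There is no depth.
- ctrl.sign_off(): hands the job in; it is judged then, once.
The state is a dict: "time": time; "qpos": joint angles; "dq": joint speeds; "joint_efforts": joint torques, N m; "eef_pos": TCP position; "tcp_rot": TCP orientation; "contact_force": force on the tool from outside, world axes, zero at the start; "wrist_torque": the same for the moment, N m; "opening": opening from 0.0 (shut) to 1.0 (fully open); "finger_force": force on a finger pad.
Only numpy, scipy, OpenCV 4.12 (cv2) and the standard library are available. Lean on these libraries where they do the work, as an engineer would, in place of code of your own. Each camera call takes 0.05 s, during which the arm holds its last target. There are 200 camera calls.

## Working session

There is one attempt and no reset: what is moved stays moved. The work goes in short steps, Python scripts to look and compute and a shell command to move; the robot and the scene stay as the last step left them, time stands still between calls to the robot, and variables do not carry over. Pictures are saved under pics/ and viewed, at most 14 in all, crops included, and the job is handed in when it is done.

```bash
ls; mkdir -p pics; cat > h.py <<'E'
import numpy as np, cv2
from plant import ctrl
from scipy.spatial.transform import Rotation as R
def cam(n,save=None):
    c=ctrl.read_camera(n)
    if save: cv2.imwrite('pics/'+save,cv2.cvtColor(np.asarray(c["pixels"]),cv2.COLOR_RGB2BGR))
    return c
def ray(c,uv):
    K=np.array(c["camera_matrix"]);d=np.linalg.inv(K)@np.array([uv[0],uv[1],1.])
    return np.array(c["xyz"]),rot(c["orientation"]).apply(d)
def rot(o):
    o=np.array(o); return R.from_matrix(o) if o.shape==(3,3) else R.from_quat(o)
def onz(c,uv,z):
    p,d=ray(c,uv); return p+d*(z-p[2])/d[2]
def proj(c,P):
    q=rot(c["orientation"]).inv().apply(np.array(P)-np.array(c["xyz"])); q=q@np.array(c["camera_matrix"]).T
    return q[...,:2]/q[...,2:]
def two(c1,u1,c2,u2):
    p,d=ray(c1,u1);q,e=ray(c2,u2)
    s=np.linalg.lstsq(np.c_[d,-e],q-p,rcond=None)[0]
    a=p+s[0]*d;b=q+s[1]*e
    return (a+b)/2,np.linalg.norm(a-b)
def pose(): 
    s=ctrl.get_state(); return np.array(s["eef_pos"]),R.from_quat(s["tcp_rot"])
def tool(P,yaw=None):
    """delta in tool axes to TCP world point P; yaw: desired world dir (rad) of tool y axis"""
    p,r=pose(); d=r.inv().apply(np.array(P)-p)
    out=[d.round(4)]
    if yaw is not None:
        y=r.apply([0,1,0]);a=np.arctan2(y[1],y[0]); t=(yaw-a+np.pi/2)%np.pi-np.pi/2
        out.append(('rz',round(-t,4)))
    return out
E
python3 - <<'E'
from h import *
for n in("scene","top"):
    c=cam(n,n+"0.png");print(n,c["xyz"],c["orientation"],c["camera_matrix"])
s=ctrl.get_state();print(s)
E
```

```text
inch.py
pics
plant.py
scene [-0.24039464  0.83377485  0.7057188 ] [-0.31709401  0.7910023  -0.48020993  0.20776232] [[423.5266256    0.         262.66624209]
 [  0.         423.5266256  195.20880047]
 [  0.           0.           1.        ]]
top [0.42825418 0.00351878 1.33000091] [-0.69822199  0.71424926 -0.03037283  0.03757055] [[371.03242147   0.         252.79800961]
 [  0.         371.03242147 192.90988508]
 [  0.           0.           1.        ]]
{'time': 0.1, 'qpos': array([-1.42301213e+00,  2.87131747e-01,  1.57803480e+00,  2.58593984e-05,
        1.27860863e+00, -1.50010091e-01]), 'dq': array([-0.00154032, -0.00332948, -0.00236165,  0.00180907,  0.00128679,
       -0.00053907]), 'joint_efforts': array([ 1.03395763e-03, -4.07294583e+01, -2.93699384e+01, -1.37901789e-04,
        3.41254192e-03,  3.45217806e-06]), 'eef_pos': array([ 0.1979922 , -0.64468524,  0.23004678]), 'tcp_rot': array([ 9.88935251e-01,  1.48343786e-01,  1.35921195e-05, -1.09124509e-03]), 'contact_force': array([ 0.81935102, -0.15956774, -0.19373825]), 'wrist_torque': array([-0.01449215,  0.000938  ,  0.03414556]), 'finger_force': 0.0, 'opening': 0.9989906025199549}
```
View pics/scene0.png

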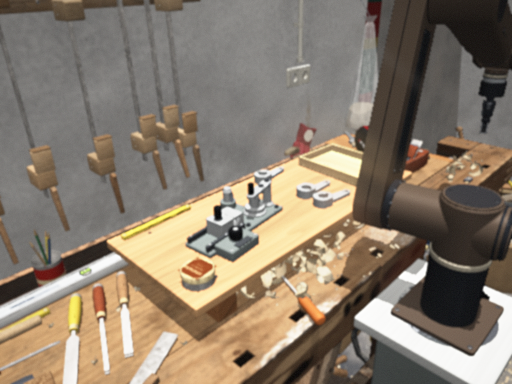

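View pics/top0.png

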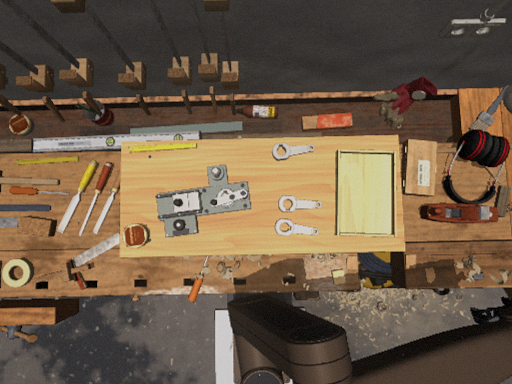

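The top view shows the jig at about (200,200) with its keeper to the left. Three levers lie at (290,152), (298,203) and (296,228), the tray is at (365,193), the rule at (163,147) and the wax tin at (136,235). I'll zoom in for the keyways and the key.

```bash
python3 - <<'E'
import cv2,numpy as np
a=cv2.imread('pics/top0.png');b=cv2.imread('pics/scene0.png')
x=cv2.resize(a[135:250,150:330],None,fx=4.4,fy=4.4,interpolation=cv2.INTER_CUBIC);cv2.imwrite('pics/c1.png',x)
x=cv2.resize(b[155:265,180:360],None,fx=4.4,fy=4.4,interpolation=cv2.INTER_CUBIC);cv2.imwrite('pics/c2.png',x)
E
```

View pics/c1.png

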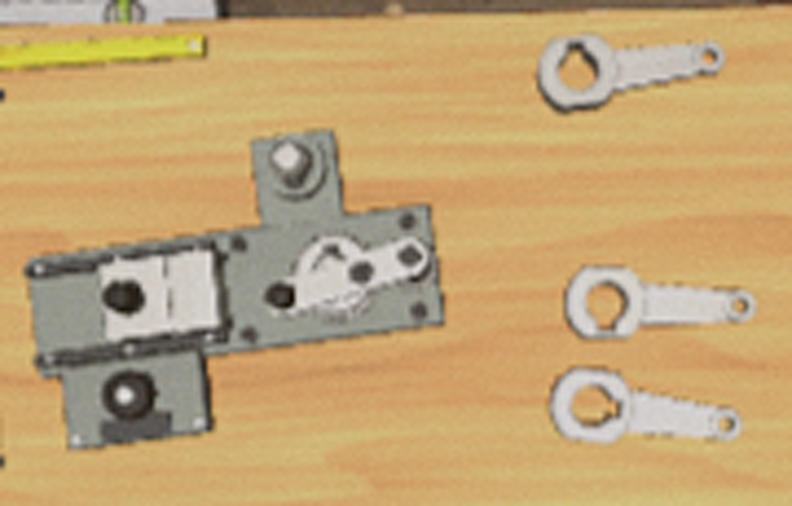

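View pics/c2.png

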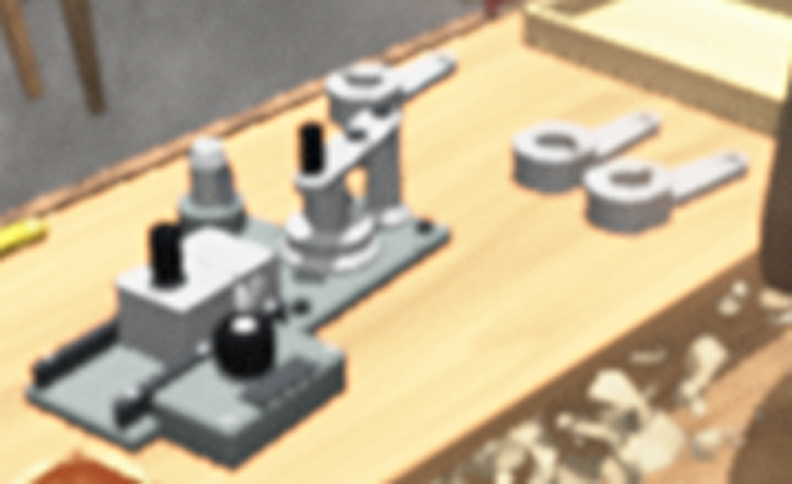

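From the crops, the keyways are: top lever (577,40), left of its arm, so lever_left; middle lever (605,330), right, so lever_right; bottom lever (615,408), towards the arm, so lever_front. The leaf hides the working shaft's key. Next I'll measure the jig and levers.

```bash
cat > meas.py <<'E'
from h import *
def blobs(c,mask,amin):
    n,l,st,ce=cv2.connectedComponentsWithStats(mask.astype(np.uint8)); 
    return [(tuple(ce[i].round(1)),int(st[i,4]),tuple(st[i,:4])) for i in range(1,n) if st[i,4]>=amin]
if __name__=="__main__":
    T=cam("top");S=cam("scene")
    for c,box in((T,(150,135,330,250)),(S,(180,155,360,265))):
        im=np.asarray(c["pixels"]);h=cv2.cvtColor(im,cv2.COLOR_RGB2HSV)
        m=np.zeros(im.shape[:2],bool);x0,y0,x1,y1=box;m[y0:y1,x0:x1]=True
        print("black",blobs(c,m&(h[...,2]<55),6))
        print("grey",blobs(c,m&(h[...,1]<70)&(h[...,2]>60),60))
    im=np.asarray(T["pixels"])
    for p in((170,205),(160,195),(195,200),(300,204),(310,160),(216,160)):print(p,im[p[1],p[0]])
E
python3 meas.py
```

```text
black [((np.float64(200.3), np.float64(136.8)), 6, (np.int32(200), np.int32(135), np.int32(2), np.int32(4))), ((np.float64(179.0), np.float64(202.6)), 20, (np.int32(175), np.int32(200), np.int32(7), np.int32(6))), ((np.float64(215.3), np.float64(202.6)), 7, (np.int32(214), np.int32(201), np.int32(3), np.int32(4))), ((np.float64(182.5), np.float64(224.4)), 19, (np.int32(180), np.int32(220), np.int32(5), np.int32(10)))]
grey [((np.float64(162.7), np.float64(137.4)), 157, (np.int32(150), np.int32(135), np.int32(28), np.int32(6))), ((np.float64(189.2), np.float64(137.1)), 103, (np.int32(180), np.int32(135), np.int32(20), np.int32(6))), ((np.float64(290.5), np.float64(150.1)), 390, (np.int32(272), np.int32(143), np.int32(43), np.int32(17))), ((np.float64(201.5), np.float64(201.8)), 3351, (np.int32(156), np.int32(165), np.int32(95), np.int32(72))), ((np.float64(297.6), np.float64(203.6)), 385, (np.int32(279), np.int32(196), np.int32(43), np.int32(16))), ((np.float64(294.4), np.float64(228.3)), 391, (np.int32(275), np.int32(219), np.int32(44), np.int32(17)))]
black [((np.float64(250.5), np.
[... 597 characters left out ...]
10), np.int32(106))), ((np.float64(339.7), np.float64(163.0)), 640, (np.int32(310), np.int32(155), np.int32(50), np.int32(22))), ((np.float64(319.7), np.float64(192.7)), 831, (np.int32(296), np.int32(179), np.int32(55), np.int32(29))), ((np.float64(339.2), np.float64(239.3)), 65, (np.int32(335), np.int32(232), np.int32(9), np.int32(17))), ((np.float64(323.2), np.float64(251.6)), 244, (np.int32(307), np.int32(239), np.int32(28), np.int32(25))), ((np.float64(299.7), np.float64(258.1)), 87, (np.int32(293), np.int32(251), np.int32(13), np.int32(14)))]
(170, 205) [152 155 141]
(160, 195) [89 86 81]
(195, 200) [210 205 200]
(300, 204) [212 208 200]
(310, 160) [207 172 108]
(216, 160) [209 185 121]
```

```bash
cat > jig.py <<'E'
from h import *
T=cam("top");S=cam("scene")
def px(x,y,o=(150,135),f=4.4): return ((x+.5)/f-.5+o[0],(y+.5)/f-.5+o[1])
for nm,t,s in(("leafh",(281,296),(250.5,188.4)),("keeph",(124,297),(217.5,212.6)),("knob",(130,394),(235.5,233.9)),):
    P,e=two(T,px(*t),S,s);print(nm,P.round(4),round(e,4))
s=((208.-.0)/4.4+180,(148)/4.4+155)
print("spare top",*two(T,px(289,157),S,s))
F=[((431,207),.114,(-76,-46)),((441,322),.114,(-76,46)),((30,264),.114,(230,-46)),((43,372),.114,(230,46)),((72,447),.13,(210,102)),((210,430),.13,(106,102)),((289,157),.175,(20,-85)),((122,297),.19,(148,0))]
W=np.array([onz(T,px(*p),z)[:2] for p,z,_ in F]);J=np.array([f[2] for f in F])/1000
def kab(J,W):
    a=J-J.mean(0);b=W-W.mean(0)
    th=np.arctan2((a[:,0]*b[:,1]-a[:,1]*b[:,0]).sum(),(a*b).sum());c,s=np.cos(th),np.sin(th);M=np.array([[c,-s],[s,c]])
    t=W.mean(0)-M@J.mean(0);return th,t,((J@M.T+t-W)*1000).round(1)
n=len(F)-1
print(kab(J,W)); print(kab(J[:n],W[:n]))
E
python3 jig.py
```

```text
leafh [0.5119 0.1337 0.2062] 0.0006
keeph [0.516  0.2485 0.1777] 0.0003
knob [0.4476 0.2513 0.1438] 0.0011
spare top [0.61420544 0.13053866 0.17112279] 0.0012540745848163945
(np.float64(1.679168528502787), array([0.53227374, 0.10108459]), array([[ 2.9, -0.5],
       [-2.1, -4.8],
       [ 5.7,  1.9],
       [-4.6,  1.9],
       [-2.3,  1.6],
       [-1.2, -0.5],
       [ 0.6, -0.4],
       [ 1.1,  0.8]]))
(np.float64(1.678800204442625), array([0.53239562, 0.10118999]), array([[ 3. , -0.5],
       [-2. , -4.7],
       [ 6. ,  2. ],
       [-4.4,  2.1],
       [-2.1,  1.8],
       [-1.1, -0.4],
       [ 0.7, -0.3]]))
```

The triangulated heights match the text and the keeper is home. The jig origin is about (0.532, 0.101) with yaw 1.679, and the leaf sits at about 0.18 rad. Now to approach the leaf handle.

```bash
python3 - <<'E'
from h import *
print(tool((.55,-.35,.30)),tool((.512,.134,.30),.287),tool((.512,.134,.197),.287))
E
```

```text
[array([ 0.423 , -0.1789, -0.069 ])] [array([ 0.5287, -0.6527, -0.0686]), ('rz', np.float64(-1.56))] [array([ 0.5287, -0.6526,  0.0344]), ('rz', np.float64(-1.56))]
```

```bash
echo '[[0.21, -0.09, -0.07, 0, 0, -0.18, 0.6], [0.42, -0.18, -0.07, 0, 0, -0.36, 0.6], [0.42, -0.18, -0.07, 0, 0, -0.5, 0.6], [0.42, -0.18, -0.07, 0, 0, -0.7, 0.6], [0.42, -0.18, -0.07, 0, 0, -0.8, 0.6], [0.42, -0.18, -0.07, 0, 0, -0.9, 0.6], [0.42, -0.18, -0.07, 0, 0, -1, 0.6], [0.42, -0.18, -0.07, 0, 0, -1.1, 0.6], [0.42, -0.18, -0.07, 0, 0, -1.2, 0.6]]' > path.dat && python3 inch.py path.dat 20
python3 - <<'E'
from h import *
print(tool((.512,.134,.30),.287),tool((.512,.134,.197),.287))
E
```

```text
time: 1.42
eef_pos: [0.5486, -0.348, 0.3017]
tcp_rot: [0.73, 0.683, 0.0, 0.0]
contact_force: [0.5, -0.6, -0.3]
opening: 0.6
finger_force: 0.0
[array([ 0.4785, -0.0683,  0.0016]), ('rz', np.float64(-0.353))] [array([ 0.4785, -0.0684,  0.1046]), ('rz', np.float64(-0.353))]
```

```bash
echo '[[0.12, -0.017, 0, 0, 0, -0.1, 0.6], [0.24, -0.034, 0, 0, 0, -0.2, 0.6], [0.36, -0.05, 0, 0, 0, -0.35, 0.6], [0.478, -0.068, 0, 0, 0, -0.353, 0.6], [0.478, -0.068, 0, 0, 0, -0.353, 0.6], [0.478, -0.068, 0, 0, 0, -0.353, 0.6], [0.478, -0.068, 0, 0, 0, -0.353, 0.6], [0.478, -0.068, 0, 0, 0, -0.353, 0.6], [0.478, -0.068, 0, 0, 0, -0.353, 0.6], [0.478, -0.068, 0, 0, 0, -0.353, 0.6]]' > path.dat && python3 inch.py path.dat
python3 - <<'E'
from h import *
print(tool((.512,.134,.197),.287),ctrl.get_state()["qpos"].round(2))
E
```

```text
time: 2.68
eef_pos: [0.5138, 0.1314, 0.3013]
tcp_rot: [0.601, 0.799, -0.0, 0.0]
contact_force: [0.1, -0.7, 0.7]
opening: 0.604
finger_force: 0.0
[array([ 0.0031, -0.001 ,  0.1043]), ('rz', np.float64(-0.0067))] [ 0.06 -0.08  1.85 -0.    1.38 -0.22]
```

```bash
echo '[[0.003, -0.001, 0.05, 0, 0, 0, 0.6], [0.003, -0.001, 0.103, 0, 0, 0, 0.6], [0.003, -0.001, 0.103, 0, 0, 0, 0.6], [0.003, -0.001, 0.103, 0, 0, 0, 0.3], [0.003, -0.001, 0.103, 0, 0, 0, 0], [0.003, -0.001, 0.103, 0, 0, 0, 0], [0.003, -0.001, 0.103, 0, 0, 0, 0], [0.003, -0.001, 0.103, 0, 0, 0, 0]]' > path.dat && python3 inch.py path.dat 25
python3 - <<'E'
from h import *
p,r=pose();print(p,ctrl.get_state()["contact_force"])
piv=np.array([.5386,.0434]);v=p[:2]-piv;rad=np.hypot(*v);a0=np.arctan2(v[1],v[0]);print(rad,a0-1.679)
for i in range(1,10):
    t=i*.15;a=a0+t; q=piv+.093*np.array([np.cos(a),np.sin(a)])
    print((r.inv().apply(np.r_[q,p[2]]-p)).round(3),-t)
E
```

```text
time: 3.68
eef_pos: [0.5139, 0.1339, 0.2017]
tcp_rot: [0.601, 0.799, 0.001, 0.003]
contact_force: [-0.1, -1.0, 6.7]
opening: 0.203
finger_force: 25.0
[0.51392411 0.13394771 0.20165981] [-0.09820174 -0.95306587  6.67213662]
0.09384980911617474 0.15785366538930456
[-0.002 -0.014 -0.   ] -0.15
[-0.005 -0.028 -0.   ] -0.3
[-0.01  -0.041 -0.   ] -0.44999999999999996
[-0.016 -0.053 -0.   ] -0.6
[-0.025 -0.064 -0.   ] -0.75
[-0.035 -0.073 -0.   ] -0.8999999999999999
[-0.046 -0.081 -0.   ] -1.05
[-0.059 -0.088 -0.   ] -1.2
[-0.072 -0.092 -0.   ] -1.3499999999999999
```

```bash
echo '[[0, 0, -0.006, 0, 0, 0, 0], [-0.002, -0.014, -0.006, 0, 0, -0.15, 0], [-0.005, -0.028, -0.006, 0, 0, -0.3, 0], [-0.01, -0.041, -0.006, 0, 0, -0.45, 0], [-0.016, -0.053, -0.006, 0, 0, -0.6, 0], [-0.025, -0.064, -0.006, 0, 0, -0.75, 0], [-0.035, -0.073, -0.006, 0, 0, -0.9, 0], [-0.046, -0.081, -0.006, 0, 0, -1.05, 0], [-0.059, -0.088, -0.006, 0, 0, -1.2, 0], [-0.072, -0.092, -0.006, 0, 0, -1.34, 0]]' > path.dat && python3 inch.py path.dat
python3 - <<'E'
from h import *
p,r=pose();print(ctrl.get_state()["qpos"].round(2))
v=p[:2]-[.5386,.0434];print(np.hypot(*v),np.arctan2(v[1],v[0])%6.283-1.679)
E
```

```text
time: 4.92
eef_pos: [0.4462, 0.0404, 0.202]
tcp_rot: [-0.026, 1.0, 0.002, 0.005]
contact_force: [13.7, 24.9, -12.6]
opening: 0.2
finger_force: 26.8
[-0.14 -0.21  2.15  0.01  1.2  -1.77]
0.09246889513784123 1.4949138897491576
```

```bash
echo '[[0, 0, 0, 0, 0, 0, 0.5], [0, 0, 0, 0, 0, 0, 0.6], [0, 0, -0.05, 0, 0, 0, 0.6], [0, 0, -0.1, 0, 0, 0, 0.6], [0, 0, -0.1, 0, 0, 0, 0.6]]' > path.dat && python3 inch.py path.dat
python3 - <<'E'
from h import *
print(tool((.516,.2485,.29),.105),tool((.516,.2485,.181),.105),ctrl.get_state()["qpos"].round(2))
print(tool((.56,-.15,.33)))
E
```

```text
time: 5.55
eef_pos: [0.4457, 0.0398, 0.3105]
tcp_rot: [-0.025, 1.0, -0.001, 0.005]
contact_force: [-0.4, 0.3, 0.3]
opening: 0.6
finger_force: 0.0
[array([-0.0803,  0.205 ,  0.0209]), ('rz', np.float64(1.5153))] [array([-0.0791,  0.2053,  0.1299]), ('rz', np.float64(1.5153))] [-0.14 -0.3   2.02 -0.    1.41 -1.76]
[array([-0.1049, -0.1952, -0.018 ])]
```

```bash
echo '[[-0.03, 0.06, 0.02, 0, 0, -0.05, 0.6], [-0.05, 0.12, 0.02, 0, 0, -0.05, 0.6], [-0.08, 0.18, 0.02, 0, 0, -0.05, 0.6], [-0.08, 0.205, 0.02, 0, 0, -0.05, 0.6], [-0.08, 0.205, 0.02, 0, 0, -0.05, 0.6], [-0.08, 0.205, 0.02, 0, 0, -0.05, 0.6]]' > path.dat && python3 inch.py path.dat
python3 - <<'E'
from h import *
print(tool((.516,.2485,.168),1.679))
T=cam("top","top1.png");S=cam("scene","scene1.png")
a=cv2.imread('pics/top1.png');b=cv2.imread('pics/scene1.png')
f=lambda i,x,y:cv2.resize(i[y:y+90,x:x+90],(400,400),interpolation=cv2.INTER_CUBIC)
cv2.imwrite('pics/c3.png',np.hstack([f(a,170,150),f(b,195,145)]))
E
```

```text
time: 6.3
eef_pos: [0.5128, 0.2481, 0.2837]
tcp_rot: [-0.05, 0.999, -0.0, -0.001]
contact_force: [-0.5, 0.9, 0.6]
opening: 0.604
finger_force: 0.0
[array([-0.0034,  0.0002,  0.1157]), ('rz', np.float64(-0.0087))]
```

View pics/c3.png

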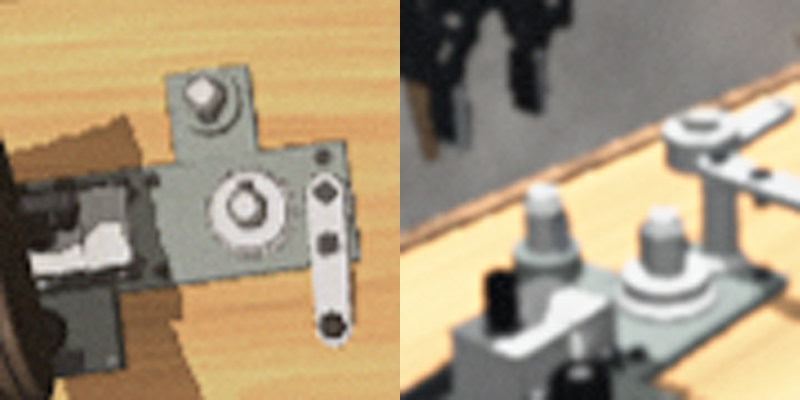

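```bash
python3 - <<'E'
import cv2,numpy as np
a=cv2.imread('pics/top1.png');b=cv2.imread('pics/scene1.png')
f=lambda i,x,y:cv2.resize(cv2.convertScaleAbs(i[y:y+24,x:x+24],alpha=1.1),(390,300*390//390),interpolation=cv2.INTER_CUBIC)
x=np.vstack([np.hstack([f(a,205,160),f(a,213,184)]),np.hstack([f(b,216,185),f(b,242,190)])])
cv2.imwrite('pics/c4.png',x)
E
```

```text
(no output)
```

View pics/c4.png

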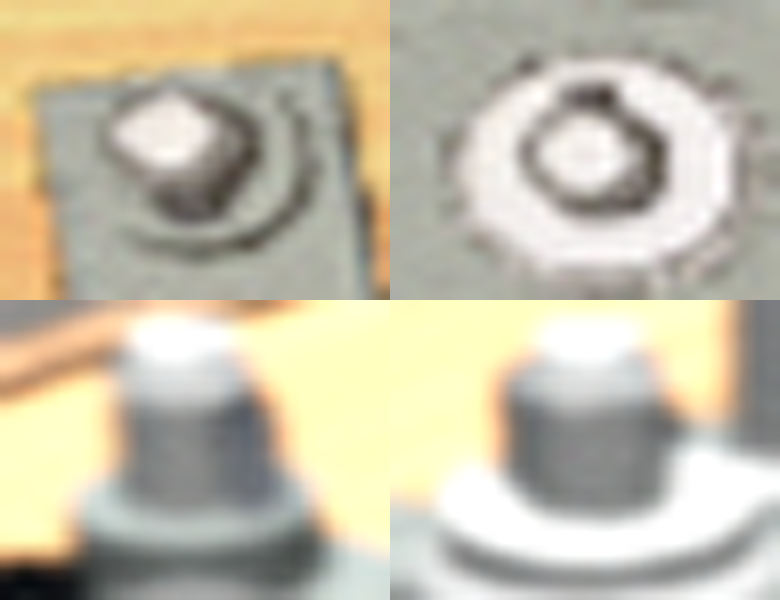

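The top crops show the working shaft's key as a bump at (588,95), on the jig's -y side. The spare's key is at (195,205), on its +y side. So shaft_right is in use and lever_right, the middle lever, is the one to load. Next I'll grip the keeper handle.

```bash
echo '[[-0.003, 0, 0.06, 0, 0, -0.009, 0.6], [-0.003, 0, 0.114, 0, 0, -0.009, 0.6], [-0.003, 0, 0.114, 0, 0, -0.009, 0.6], [-0.003, 0, 0.114, 0, 0, -0.009, 0], [-0.003, 0, 0.112, 0, 0, -0.009, 0], [-0.003, 0, 0.112, 0, 0, -0.009, 0], [-0.003, 0, 0.112, 0, 0, -0.009, 0]]' > path.dat && python3 inch.py path.dat 40
echo '[[0, 0.001, 0, 0, 0, 0, 0], [0, 0.002, 0, 0, 0, 0, 0], [0, 0.003, 0, 0, 0, 0, 0], [0, 0.004, 0, 0, 0, 0, 0], [0, 0.004, 0, 0, 0, 0, 0], [0, 0.004, 0, 0, 0, 0, 0]]' > path.dat && python3 inch.py path.dat
```

```text
time: 7.28
eef_pos: [0.5181, 0.2496, 0.1751]
tcp_rot: [-0.054, 0.999, 0.001, 0.003]
contact_force: [1.1, 3.9, 3.7]
opening: 0.238
finger_force: 40.4
time: 8.02
eef_pos: [0.5178, 0.2518, 0.175]
tcp_rot: [-0.054, 0.999, -0.001, 0.002]
contact_force: [1.7, -2.1, 6.9]
opening: 0.239
finger_force: 40.8
```

```bash
echo '[[0, 0.001, 0, 0, 0, 0, 0], [0, 0.002, 0, 0, 0, 0, 0], [0, 0.003, 0, 0, 0, 0, 0], [0, 0.003, 0, 0, 0, 0, 0]]' > path.dat && python3 inch.py path.dat
```

```text
time: 8.52
eef_pos: [0.5175, 0.2547, 0.175]
tcp_rot: [-0.054, 0.999, -0.001, 0.002]
contact_force: [1.5, -2.6, 6.8]
opening: 0.242
finger_force: 40.8
```

```bash
echo '[[0, 0.001, 0, 0, 0, 0, 0], [0, 0.002, 0, 0, 0, 0, 0], [0, 0.003, 0, 0, 0, 0, 0], [0, 0.004, 0, 0, 0, 0, 0], [0, 0.004, 0, 0, 0, 0, 0]]' > path.dat && python3 inch.py path.dat
```

```text
time: 9.15
eef_pos: [0.517, 0.2587, 0.1751]
tcp_rot: [-0.054, 0.999, -0.001, 0.002]
contact_force: [2.2, -1.5, 6.2]
opening: 0.245
finger_force: 40.8
```

```bash
echo '[[0, 0.004, 0, 0, 0, 0, 0], [0, 0.008, 0, 0, 0, 0, 0], [0, 0.013, 0, 0, 0, 0, 0], [0, 0.018, 0, 0, 0, 0, 0], [0, 0.023, 0, 0, 0, 0, 0], [0, 0.028, 0, 0, 0, 0, 0], [0, 0.033, 0, 0, 0, 0, 0], [0, 0.038, 0, 0, 0, 0, 0], [0, 0.038, 0, 0, 0, 0, 0]]' > path.dat && python3 inch.py path.dat
```

```text
time: 10.28
eef_pos: [0.5127, 0.297, 0.1751]
tcp_rot: [-0.054, 0.999, -0.001, 0.002]
contact_force: [0.4, -0.4, 7.3]
opening: 0.24
finger_force: 40.8
```

```bash
echo '[[0, 0, 0, 0, 0, 0, 0.4], [0, 0, 0, 0, 0, 0, 0.5], [0, 0, -0.06, 0, 0, 0, 0.6], [0, 0, -0.12, 0, 0, 0, 0.7], [0, -0.12, -0.15, 0, 0, 0, 0.75], [0, -0.3, -0.15, 0, 0, 0, 0.75], [0, -0.4, -0.15, 0, 0, 0, 0.75], [0, -0.5, -0.15, 0, 0, 0, 0.75], [0, -0.6, -0.15, 0, 0, 0, 0.75], [0, -0.7, -0.15, 0, 0, 0, 0.75]]' > path.dat && python3 inch.py path.dat
echo '[[0, 0, 0, 0, 0, 0, 0.75], [0, 0, 0, 0, 0, 0, 0.75], [0, 0, 0, 0, 0, 0, 0.75], [0, 0, 0, 0, 0, 0, 0.75]]' > path.dat && python3 inch.py path.dat
python3 - <<'E'
from h import *
T=cam("top","top2.png");S=cam("scene","scene2.png")
a=cv2.imread('pics/top2.png');b=cv2.imread('pics/scene2.png')
x=np.vstack([cv2.resize(a[140:240,150:330],None,fx=3,fy=3,interpolation=cv2.INTER_CUBIC),cv2.resize(b[150:250,180:360],None,fx=3,fy=3,interpolation=cv2.INTER_CUBIC)])
cv2.imwrite('pics/c5.png',x)
E
```

```text
time: 11.52
eef_pos: [0.5506, -0.0752, 0.3169]
tcp_rot: [-0.054, 0.999, 0.0, -0.001]
contact_force: [1.2, 0.6, 0.3]
opening: 0.749
finger_force: 0.0
time: 12.02
eef_pos: [0.5512, -0.0719, 0.3176]
tcp_rot: [-0.055, 0.998, 0.0, -0.0]
contact_force: [0.6, 0.7, 0.5]
opening: 0.746
finger_force: 0.0
```

View pics/c5.png

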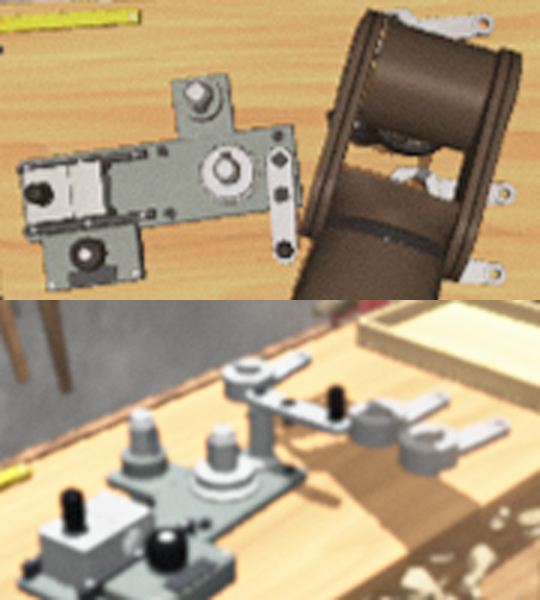

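The keeper is fully back (handle at (38,193)) and the leaf is open (handle at (284,250)). The arm hides the levers, so I'll move it aside.

```bash
echo '[[0, -0.06, 0, 0, 0, 0, 0.75], [0, -0.12, 0, 0, 0, 0, 0.75], [0, -0.18, 0, 0, 0, 0, 0.75], [0, -0.24, 0, 0, 0, 0, 0.75], [0, -0.3, 0, 0, 0, 0, 0.75], [0, -0.34, 0, 0, 0, 0, 0.75], [0, -0.34, 0, 0, 0, 0, 0.75]]' > path.dat && python3 inch.py path.dat
cat > lev.py <<'E'
from h import *
T=cam("top","top3.png");S=cam("scene","scene3.png")
def crop(c,x0,y0,w,h,f):
    a=cv2.cvtColor(np.asarray(c["pixels"]),cv2.COLOR_RGB2BGR)[y0:y0+h,x0:x0+w]
    return cv2.resize(a,None,fx=f,fy=f,interpolation=cv2.INTER_CUBIC)
if __name__=="__main__":
    x=np.vstack([np.hstack([crop(T,270,190,56,30,7),crop(T,268,214,56,30,7)]),np.hstack([crop(S,290,175,56,50,7),crop(T,205,183,56,50,7)])])
    cv2.imwrite('pics/c6.png',x);print(x.shape)
    im=np.asarray(T["pixels"]);h=cv2.cvtColor(im,cv2.COLOR_RGB2HSV)
    for nm,(x0,y0,x1,y1) in dict(A=(265,138,322,165),B=(265,190,330,214),C=(265,214,330,242)).items():
        m=np.zeros(im.shape[:2],np.uint8);m[y0:y1,x0:x1]=((h[...,1]<75)&(h[...,2]>70))[y0:y1,x0:x1]
        big=cv2.resize(m*255,None,fx=4,fy=4,interpolation=cv2.INTER_CUBIC)
        cs,hi=cv2.findContours((big>127).astype(np.uint8),cv2.RETR_CCOMP,cv2.CHAIN_APPROX_NONE)
        for k,(q,hh) in enumerate(zip(cs,hi[0])):
            ar=cv2.contourArea(q)/16
            if ar>4:
                M=cv2.moments(q);ctr=(np.array([M['m10'],M['m01']])/M['m00']+.5)/4-.5
                print(nm,"hole" if hh[3]>=0 else "outer",round(ar),ctr.round(1),onz(T,ctr,.13 if ar<80 else .115)[:2].round(4))
                if hh[3]<0 and ar>200:
                    (vx,vy,px_,py_)=cv2.fitLine(q,cv2.DIST_L2,0,.01,.01).ravel()
                    a=onz(T,ctr,.114);b=onz(T,ctr+10*np.array([vx,vy]),.114);print("  axis yaw",np.arctan2(b[1]-a[1],b[0]-a[0]).round(3))
E
python3 lev.py
```

```text
time: 13.0
eef_pos: [0.5876, -0.4137, 0.3162]
tcp_rot: [-0.053, 0.999, 0.0, -0.001]
contact_force: [0.2, 0.4, -0.3]
opening: 0.748
finger_force: 0.0
(560, 784, 3)
A outer 449 [289.7 150. ] [ 0.6858 -0.1112]
  axis yaw -1.484
A hole 7 [310.8 147.8] [ 0.6882 -0.1793]
A hole 61 [280.8 150.4] [ 0.682  -0.0805]
B outer 450 [296.5 203.7] [ 0.5068 -0.1276]
  axis yaw -1.616
B hole 8 [317.7 204. ] [ 0.5032 -0.1946]
B hole 68 [287.2 204. ] [ 0.5054 -0.0959]
C outer 455 [292.7 228.1] [ 0.4275 -0.1128]
  axis yaw -1.723
C hole 8 [314.3 231. ] [ 0.4166 -0.1802]
C hole 75 [284.6 226.9] [ 0.4318 -0.0853]
```

View pics/c6.png

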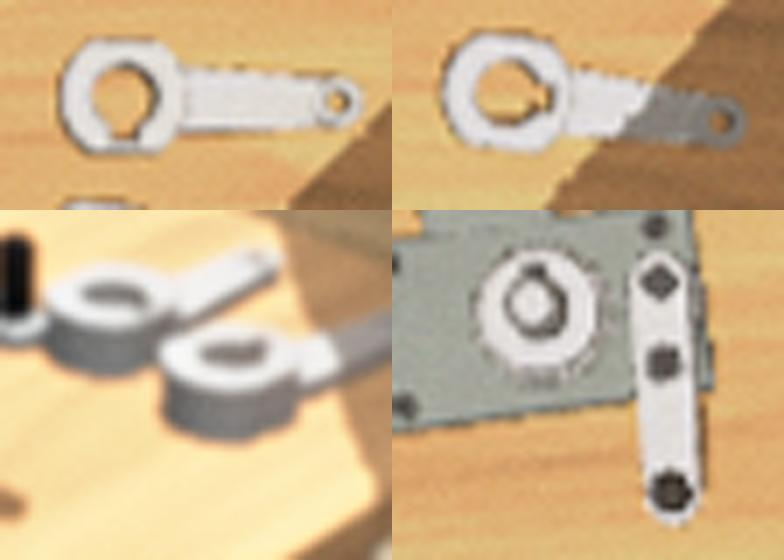

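```bash
python3 - <<'E'
from h import *
T=cam("top");S=cam("scene")
px=lambda x,y,o,f=7:((x+.5)/f-.5+o[0],(y+.5)/f-.5+o[1])
print("seat",onz(T,px(145.5,95.5,(205,183)),.134)[:2],"shafttop",onz(T,px(141,92.5,(205,183)),.175)[:2])
sp=px(0,0,(205,183))
for n,b,o,bo,ho in(("B",(124.5,94.5),(270,190),(124.5,94.5),(337,102)),("C",None,(268,214),(112,91),(328,121))):
    P=onz(T,px(*bo,o),.13)[:2];Q=onz(T,px(*ho,o),.114)[:2];d=Q-P;print(n,P.round(4),Q.round(4),np.hypot(*d).round(4),np.arctan2(d[1],d[0]).round(4))
print("Bz",two(T,px(124.5,94.5,(270,190)),S,px(114,86,(290,175))))
print("Cz",two(T,px(112,91,(268,214)),S,px(228,143,(290,175))))
# seat by mask ellipse fit
im=np.asarray(T["pixels"]);c=im[183:210,213:240].astype(int)
g=cv2.resize(im[183:211,212:240],None,fx=6,fy=6,interpolation=cv2.INTER_CUBIC)
m=(g.min(2)>178).astype(np.uint8);cs,_=cv2.findContours(m,cv2.RETR_EXTERNAL,cv2.CHAIN_APPROX_NONE)
q=max(cs,key=cv2.contourArea);e=cv2.fitEllipse(q);ctr=(np.array(e[0])+.5)/6-.5+[212,183];print("ell",e,ctr,onz(T,ctr,.134)[:2])
for nm,p,z in(("spare",(20,-85),0.175),("seat0",(0,0),.134)):pass
E
```

```text
seat [0.53502575 0.10351332] shafttop [0.53275754 0.1020772 ]
B [ 0.5085 -0.0967] [ 0.5037 -0.1972] 0.1007 -1.6177
C [ 0.433  -0.0821] [ 0.4169 -0.1832] 0.1023 -1.7283
Bz (array([ 0.50783257, -0.09735057,  0.12863699]), np.float64(0.0018271095023036294))
Cz (array([ 0.43261285, -0.08233455,  0.13130076]), np.float64(0.0009333505434955518))
ell ((82.77971649169922, 85.80516815185547), (98.5506362915039, 101.64354705810547), 41.93017578125) [225.37995275 196.88419469] [0.53284693 0.10347219]
```

Camera and text heights agree. Bringing the lever's arm round to the keeper takes about 189 degrees of turn, so I'll pick it up with joint 6 near +2.8 and unwind from there.

```bash
echo '[[0, 0, 0, 0, 0, 0.18, 0.68], [0, 0, 0, 0, 0, 0.36, 0.68], [0, 0, 0, 0, 0, 0.54, 0.68], [0, 0, 0, 0, 0, 0.72, 0.68], [0, 0, 0, 0, 0, 0.9, 0.68], [0, 0, 0, 0, 0, 1.08, 0.68], [0, 0, 0, 0, 0, 1.26, 0.68], [0, 0, 0, 0, 0, 1.44, 0.68], [0, 0, 0, 0, 0, 1.62, 0.68], [0, 0, 0, 0, 0, 1.8, 0.68]]' > path.dat && python3 inch.py path.dat 100
echo '[[0, 0, 0, 0, 0, 0.18, 0.68], [0, 0, 0, 0, 0, 0.36, 0.68], [0, 0, 0, 0, 0, 0.54, 0.68], [0, 0, 0, 0, 0, 0.72, 0.68], [0, 0, 0, 0, 0, 0.9, 0.68], [0, 0, 0, 0, 0, 1.08, 0.68], [0, 0, 0, 0, 0, 1.26, 0.68], [0, 0, 0, 0, 0, 1.44, 0.68], [0, 0, 0, 0, 0, 1.62, 0.68], [0, 0, 0, 0, 0, 1.8, 0.68]]' > path.dat && python3 inch.py path.dat
python3 - <<'E'
from h import *
g=-1.6177;P=np.array([.5085,-.0967])+.003*np.array([np.cos(g),np.sin(g)])
print(tool(np.r_[P,.20],-3.188),tool(np.r_[P,.104],-3.188),ctrl.get_state()["qpos"].round(3),P)
T=cam("top");S=cam("scene")
E
```

```text
time: 14.45
eef_pos: [0.5885, -0.4095, 0.3184]
tcp_rot: [0.75, 0.662, 0.0, 0.0]
contact_force: [0.3, -0.1, 0.7]
opening: 0.681
finger_force: 0.0
time: 15.7
eef_pos: [0.5885, -0.4095, 0.3184]
tcp_rot: [0.984, -0.176, 0.0, 0.0]
contact_force: [0.7, 0.2, -0.1]
opening: 0.679
finger_force: 0.0
[array([-0.1826, -0.2628,  0.1182]), ('rz', np.float64(1.2632))] [array([-0.1827, -0.2628,  0.2142]), ('rz', np.float64(1.2632))] [-0.749  0.331  1.364  0.     1.446  1.176] [ 0.50835934 -0.0996967 ]
```

```bash
echo '[[-0.03, -0.044, 0, 0, 0, 0.16, 0.68], [-0.06, -0.088, 0.02, 0, 0, 0.32, 0.68], [-0.09, -0.13, 0.04, 0, 0, 0.48, 0.68], [-0.12, -0.175, 0.06, 0, 0, 0.64, 0.68], [-0.15, -0.22, 0.08, 0, 0, 0.8, 0.68], [-0.183, -0.263, 0.1, 0, 0, 0.96, 0.68], [-0.183, -0.263, 0.118, 0, 0, 1.12, 0.68], [-0.183, -0.263, 0.118, 0, 0, 1.263, 0.68], [-0.183, -0.263, 0.118, 0, 0, 1.263, 0.68], [-0.183, -0.263, 0.118, 0, 0, 1.263, 0.68]]' > path.dat && python3 inch.py path.dat
python3 - <<'E'
from h import *
g=-1.6177;P=np.array([.5085,-.0967])+.003*np.array([np.cos(g),np.sin(g)])
print(tool(np.r_[P,.104],-3.188),ctrl.get_state()["qpos"].round(3))
S=cam("scene","scene4.png")
cv2.imwrite('pics/c7.png',cv2.resize(cv2.imread('pics/scene4.png')[120:240,260:420],None,fx=4,fy=4))
E
```

```text
time: 17.05
eef_pos: [0.5066, -0.1013, 0.2002]
tcp_rot: [-0.693, 0.721, -0.001, 0.0]
contact_force: [0.4, -0.1, 0.6]
opening: 0.677
finger_force: 0.0
[array([-0.0017, -0.0016,  0.0962]), ('rz', np.float64(0.0079))] [-0.394 -0.038  1.992  0.     1.186  2.786]
```

View pics/c7.png

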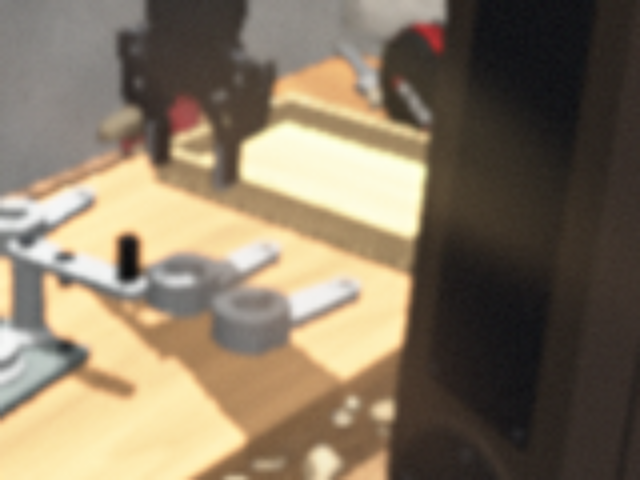

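The levers are still in place, at about (190,280) and (250,320), with the gripper above the near one. Descending and gripping.

```bash
echo '[[-0.002, -0.002, 0.03, 0, 0, 0, 0.68], [-0.002, -0.002, 0.06, 0, 0, 0, 0.68], [-0.002, -0.002, 0.085, 0, 0, 0, 0.68], [-0.002, -0.002, 0.096, 0, 0, 0, 0.68], [-0.002, -0.002, 0.096, 0, 0, 0, 0.68], [-0.002, -0.002, 0.096, 0, 0, 0, 0.3], [-0.002, -0.002, 0.096, 0, 0, 0, 0], [-0.002, -0.002, 0.096, 0, 0, 0, 0], [-0.002, -0.002, 0.096, 0, 0, 0, 0]]' > path.dat && python3 inch.py path.dat 100
python3 -c "
from h import *
s=ctrl.get_state();print(s['qpos'].round(3),pose()[1].apply([0,1,0]),s['wrist_torque'])"
```

```text
time: 18.23
eef_pos: [0.5093, -0.1, 0.1049]
tcp_rot: [-0.692, 0.722, -0.001, 0.0]
contact_force: [0.3, -0.1, 4.7]
opening: 0.59
finger_force: 106.6
[-0.389  0.087  2.056 -0.     0.996  2.794] [-0.99910688  0.04220176 -0.00211029] [ 0.09686608  0.15570999 -0.05865445]
```

```bash
echo '[[0, 0, -0.04, 0, 0, 0, 0], [0, 0, -0.09, 0, 0, 0, 0], [0, 0, -0.14, 0, 0, 0, 0], [0, 0, -0.15, 0, 0, -0.17, 0], [0, 0, -0.15, 0, 0, -0.34, 0], [0, 0, -0.15, 0, 0, -0.51, 0], [0, 0, -0.15, 0, 0, -0.68, 0], [0, 0, -0.15, 0, 0, -0.85, 0], [0, 0, -0.15, 0, 0, -1.02, 0], [0, 0, -0.15, 0, 0, -1.2, 0]]' > path.dat && python3 inch.py path.dat
echo '[[0, 0, 0, 0, 0, -0.18, 0], [0, 0, 0, 0, 0, -0.36, 0], [0, 0, 0, 0, 0, -0.54, 0], [0, 0, 0, 0, 0, -0.72, 0], [0, 0, 0, 0, 0, -0.9, 0], [0, 0, 0, 0, 0, -1.08, 0], [0, 0, 0, 0, 0, -1.26, 0], [0, 0, 0, 0, 0, -1.44, 0], [0, 0, 0, 0, 0, -1.5, 0]]' > path.dat && python3 inch.py path.dat
python3 - <<'E'
from h import *
a=1.679;P=np.array([.5328,.102])+.0033*np.array([np.cos(a),np.sin(a)])
print(tool(np.r_[P,.24],a-np.pi/2),ctrl.get_state()["qpos"].round(3),P)
S=cam("scene","scene5.png")
cv2.imwrite('pics/c8.png',cv2.resize(cv2.imread('pics/scene5.png')[70:270,160:420],None,fx=3,fy=3))
E
```

```text
time: 19.48
eef_pos: [0.5074, -0.0991, 0.2518]
tcp_rot: [0.979, -0.202, -0.002, -0.0]
contact_force: [-0.0, -0.1, -2.4]
opening: 0.587
finger_force: 107.5
time: 20.6
eef_pos: [0.5075, -0.0992, 0.2518]
tcp_rot: [0.855, 0.518, -0.001, -0.001]
contact_force: [-0.1, 0.5, -4.3]
opening: 0.586
finger_force: 107.5
[array([ 0.1928, -0.0725,  0.0119]), ('rz', np.float64(-0.5894))] [-0.389 -0.081  1.936 -0.     1.289  0.092] [0.53244362 0.1052807 ]
```

View pics/c8.png

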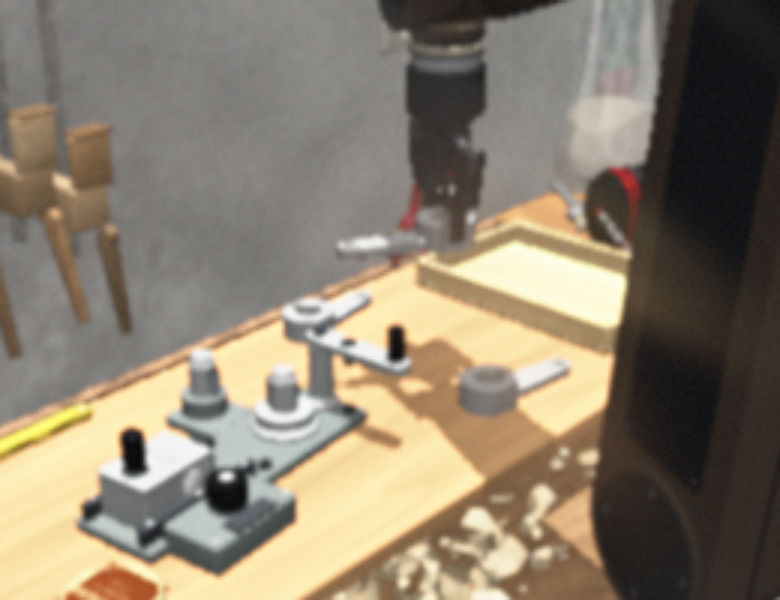

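The lever is held level, with its boss at (435,230) and its arm turning towards the keeper. Moving over the shaft.

```bash
echo '[[0.04, -0.015, 0, 0, 0, -0.14, 0], [0.08, -0.03, 0, 0, 0, -0.28, 0], [0.12, -0.045, 0, 0, 0, -0.42, 0], [0.16, -0.06, 0, 0, 0, -0.56, 0], [0.193, -0.0725, 0.01, 0, 0, -0.5894, 0], [0.193, -0.0725, 0.012, 0, 0, -0.5894, 0], [0.193, -0.0725, 0.012, 0, 0, -0.5894, 0], [0.193, -0.0725, 0.012, 0, 0, -0.5894, 0]]' > path.dat && python3 inch.py path.dat
python3 - <<'E'
from h import *
a=1.679;P=np.array([.5328,.102])+.0033*np.array([np.cos(a),np.sin(a)])
print(tool(np.r_[P,.195],a-np.pi/2),ctrl.get_state()["qpos"].round(3))
T=cam("top","top6.png");S=cam("scene","scene6.png")
x=np.hstack([cv2.resize(cv2.imread('pics/top6.png')[165:230,150:245],(400,274),interpolation=2),cv2.resize(cv2.imread('pics/scene6.png')[155:220,195:290],(400,274),interpolation=2)])
cv2.imwrite('pics/c9.png',x)
E
```

```text
time: 21.65
eef_pos: [0.5341, 0.104, 0.2416]
tcp_rot: [0.67, 0.743, -0.0, 0.0]
contact_force: [0.3, -0.1, -2.6]
opening: 0.589
finger_force: 107.4
[array([ 0.0015, -0.0015,  0.0466]), ('rz', np.float64(-0.0045))] [ 0.006 -0.011  1.888 -0.     1.264 -0.098]
```

View pics/c9.png

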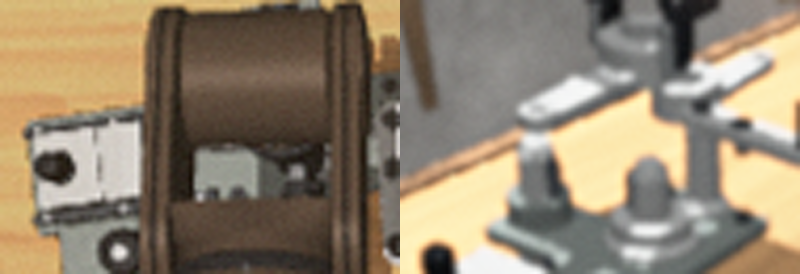

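The lever is above the shaft with its arm pointing at the keeper. Correcting x, y and yaw, then descending in steps.

```bash
echo '[[0.0015, -0.0015, 0.02, 0, 0, -0.0045, 0], [0.0015, -0.0015, 0.04, 0, 0, -0.0045, 0], [0.0015, -0.0015, 0.056, 0, 0, -0.0045, 0], [0.0015, -0.0015, 0.058, 0, 0, -0.0045, 0], [0.0015, -0.0015, 0.06, 0, 0, -0.0045, 0], [0.0015, -0.0015, 0.062, 0, 0, -0.0045, 0], [0.0015, -0.0015, 0.062, 0, 0, -0.0045, 0]]' > path.dat && python3 inch.py path.dat
cat > st.py <<'E'
from h import *
s=ctrl.get_state();p,r=pose();y=r.apply([0,1,0]);a=1.679
d=p[:2]-np.array([.5328,.102]);c,n=np.cos(a),np.sin(a)
print(p.round(4),"jigxy",(d@[c,n]).round(4),(d@[-n,c]).round(4),"yaw",np.arctan2(y[1],y[0]).round(4),"F tool",r.inv().apply(s["contact_force"]).round(1),"M",np.round(s["wrist_torque"],2),"op",round(s["opening"],3),"ff",round(s["finger_force"],1),"tilt",r.apply([0,0,1])[:2].round(3))
E
python3 st.py
```

```text
time: 22.62
eef_pos: [0.5327, 0.1063, 0.1801]
tcp_rot: [0.667, 0.745, 0.0, 0.0]
contact_force: [0.9, -1.3, -3.2]
opening: 0.59
finger_force: 107.4
[0.5327 0.1063 0.1801] jigxy 0.0043 -0.0004 yaw 0.1099 F tool [-1.4  0.8  3.2] M [-0.05 -0.02  0.06] op 0.59 ff 107.4 tilt [ 0.001 -0.   ]
```

```bash
echo '[[-0.001, 0, 0.001, 0, 0, 0, 0], [-0.001, 0, 0.002, 0, 0, 0, 0], [-0.001, 0, 0.004, 0, 0, 0, 0], [-0.001, 0, 0.006, 0, 0, 0, 0], [-0.001, 0, 0.006, 0, 0, 0, 0]]' > path.dat && python3 inch.py path.dat; python3 st.py
echo '[[0, 0, 0.001, 0, 0, 0, 0], [0, 0, 0.002, 0, 0, 0, 0], [0, 0, 0.003, 0, 0, 0, 0], [0, 0, 0.003, 0, 0, 0, 0]]' > path.dat && python3 inch.py path.dat; python3 st.py
```

```text
time: 23.25
eef_pos: [0.5323, 0.1053, 0.1732]
tcp_rot: [0.667, 0.745, -0.0, -0.0]
contact_force: [-0.0, 0.2, -3.0]
opening: 0.588
finger_force: 107.4
[0.5323 0.1053 0.1732] jigxy 0.0033 0.0001 yaw 0.1099 F tool [0.2 0.  3. ] M [-0.04  0.03 -0.05] op 0.588 ff 107.4 tilt [-0.001 -0.   ]
time: 23.75
eef_pos: [0.5325, 0.1053, 0.1705]
tcp_rot: [0.667, 0.745, -0.0, -0.0]
contact_force: [-1.2, -1.1, -1.9]
opening: 0.584
finger_force: 107.4
[0.5325 0.1053 0.1705] jigxy 0.0033 -0.0 yaw 0.1099 F tool [-1.  -1.3  1.9] M [-0.09  0.02 -0.02] op 0.584 ff 107.4 tilt [-0.  0.]
```

```bash
echo '[[0, 0, 0.001, 0, 0, 0, 0], [0, 0, 0.002, 0, 0, 0, 0], [0, 0, 0.003, 0, 0, 0, 0], [0, 0, 0.003, 0, 0, 0, 0]]' > path.dat && python3 inch.py path.dat; python3 st.py
echo '[[0, 0, 0.001, 0, 0, 0, 0], [0, 0, 0.002, 0, 0, 0, 0], [0, 0, 0.002, 0, 0, 0, 0]]' > path.dat && python3 inch.py path.dat; python3 st.py
```

```text
time: 24.25
eef_pos: [0.5325, 0.1053, 0.1675]
tcp_rot: [0.667, 0.745, -0.0, -0.0]
contact_force: [-0.4, -0.8, -3.5]
opening: 0.589
finger_force: 107.4
[0.5325 0.1053 0.1675] jigxy 0.0033 -0.0 yaw 0.1099 F tool [-0.8 -0.4  3.5] M [-0.03 -0.06 -0.02] op 0.589 ff 107.4 tilt [-0.  0.]
time: 24.62
eef_pos: [0.5324, 0.1053, 0.1655]
tcp_rot: [0.667, 0.745, -0.0, -0.0]
contact_force: [0.2, 1.3, -3.4]
opening: 0.585
finger_force: 107.4
[0.5324 0.1053 0.1655] jigxy 0.0033 -0.0 yaw 0.1099 F tool [1.3 0.4 3.4] M [-0.03 -0.01  0.03] op 0.585 ff 107.4 tilt [-0. -0.]
```

```bash
echo '[[0, 0, 0.001, 0, 0, 0, 0], [0, 0, 0.002, 0, 0, 0, 0], [0, 0, 0.003, 0, 0, 0, 0], [0, 0, 0.004, 0, 0, 0, 0], [0, 0, 0.004, 0, 0, 0, 0]]' > path.dat && python3 inch.py path.dat; python3 st.py
echo '[[0, 0, 0.001, 0, 0, 0, 0], [0, 0, 0.002, 0, 0, 0, 0], [0, 0, 0.003, 0, 0, 0, 0], [0, 0, 0.004, 0, 0, 0, 0], [0, 0, 0.004, 0, 0, 0, 0]]' > path.dat && python3 inch.py path.dat; python3 st.py
```

```text
time: 25.25
eef_pos: [0.5324, 0.1053, 0.1615]
tcp_rot: [0.667, 0.745, -0.0, -0.0]
contact_force: [0.1, 0.8, -3.5]
opening: 0.588
finger_force: 107.4
[0.5324 0.1053 0.1615] jigxy 0.0033 -0.0 yaw 0.1099 F tool [0.7 0.2 3.5] M [-0.08  0.01  0.  ] op 0.588 ff 107.4 tilt [-0.  0.]
time: 25.88
eef_pos: [0.5324, 0.1053, 0.1574]
tcp_rot: [0.667, 0.745, -0.0, -0.0]
contact_force: [0.3, -0.1, -1.9]
opening: 0.586
finger_force: 107.4
[0.5324 0.1053 0.1574] jigxy 0.0033 0.0 yaw 0.1099 F tool [-0.2  0.3  1.9] M [-0.   -0.06  0.02] op 0.586 ff 107.4 tilt [-0.  0.]
```

```bash
echo '[[0, 0, 0.003, 0, 0, 0, 0], [0, 0, 0.006, 0, 0, 0, 0], [0, 0, 0.009, 0, 0, 0, 0], [0, 0, 0.012, 0, 0, 0, 0], [0, 0, 0.014, 0, 0, 0, 0], [0, 0, 0.014, 0, 0, 0, 0]]' > path.dat && python3 inch.py path.dat; python3 st.py
echo '[[0, 0, 0.001, 0, 0, 0, 0], [0, 0, 0.002, 0, 0, 0, 0], [0, 0, 0.003, 0, 0, 0, 0], [0, 0, 0.004, 0, 0, 0, 0], [0, 0, 0.005, 0, 0, 0, 0], [0, 0, 0.005, 0, 0, 0, 0]]' > path.dat && python3 inch.py path.dat; python3 st.py
```

```text
time: 26.62
eef_pos: [0.5324, 0.1053, 0.1434]
tcp_rot: [0.667, 0.745, -0.0, -0.0]
contact_force: [-0.1, -0.8, -3.1]
opening: 0.585
finger_force: 107.4
[0.5324 0.1053 0.1434] jigxy 0.0033 0.0 yaw 0.1099 F tool [-0.7 -0.2  3.1] M [-0.05 -0.07  0.01] op 0.585 ff 107.4 tilt [-0. -0.]
time: 27.38
eef_pos: [0.5326, 0.1053, 0.1389]
tcp_rot: [0.667, 0.745, -0.0, 0.0]
contact_force: [-1.0, 0.1, -1.5]
opening: 0.588
finger_force: 107.9
[0.5326 0.1053 0.1389] jigxy 0.0033 -0.0001 yaw 0.11 F tool [ 0.2 -1.   1.5] M [-0.01  0.07  0.03] op 0.588 ff 107.9 tilt [ 0. -0.]
```

```bash
echo '[[0, 0, 0.001, 0, 0, 0, 0], [0, 0, 0.002, 0, 0, 0, 0], [0, 0, 0.002, 0, 0, 0, 0]]' > path.dat && python3 inch.py path.dat; python3 st.py
echo '[[0, 0, -0.001, 0, 0, 0, 0.6], [0, 0, -0.001, 0, 0, 0, 0.68], [0, 0, -0.001, 0, 0, 0, 0.7], [0, 0, -0.04, 0, 0, 0, 0.7], [0, 0, -0.09, 0, 0, 0, 0.7], [0, 0, -0.12, 0, 0, 0, 0.6], [0, 0, -0.12, 0, 0, 0, 0.6]]' > path.dat && python3 inch.py path.dat 30
python3 - <<'E'
from h import *
a=1.679;P=np.array([.5105,.2975])
print(tool(np.r_[P,.26],a),tool(np.r_[P,.168],a),ctrl.get_state()["qpos"].round(3))
E
```

```text
time: 27.75
eef_pos: [0.5326, 0.1053, 0.1389]
tcp_rot: [0.667, 0.745, -0.0, -0.0]
contact_force: [-6.4, -0.9, 8.0]
opening: 0.596
finger_force: 109.0
[0.5326 0.1053 0.1389] jigxy 0.0033 -0.0002 yaw 0.1101 F tool [-0.2 -6.4 -8. ] M [-0.15  0.95 -0.08] op 0.596 ff 109.0 tilt [-0.001 -0.   ]
time: 28.62
eef_pos: [0.5343, 0.1053, 0.2599]
tcp_rot: [0.667, 0.745, 0.002, 0.003]
contact_force: [0.6, 0.9, -0.5]
opening: 0.6
finger_force: 0.0
[array([ 0.1936, -0.0026, -0.0002]), ('rz', np.float64(-1.5691))] [array([ 0.1937, -0.0033,  0.0918]), ('rz', np.float64(-1.5691))] [ 0.008 -0.028  1.871  0.     1.291 -0.102]
```

The lever is home: it stops firmly at 0.139 and takes an 8 N push. Next, the keeper.

```bash
echo '[[0.04, 0, 0, 0, 0, -0.17, 0.6], [0.08, 0, 0, 0, 0, -0.35, 0.6], [0.12, 0, 0, 0, 0, -0.52, 0.6], [0.16, 0, 0, 0, 0, -0.7, 0.6], [0.194, -0.003, 0, 0, 0, -0.87, 0.6], [0.194, -0.003, 0, 0, 0, -1.05, 0.6], [0.194, -0.003, 0, 0, 0, -1.22, 0.6], [0.194, -0.003, 0, 0, 0, -1.4, 0.6], [0.194, -0.003, 0, 0, 0, -1.569, 0.6], [0.194, -0.003, 0, 0, 0, -1.569, 0.6]]' > path.dat && python3 inch.py path.dat
python3 - <<'E'
from h import *
a=1.679;P=np.array([.5110,.297])
print(tool(np.r_[P,.168],a),ctrl.get_state()["qpos"].round(3))
E
```

```text
time: 29.88
eef_pos: [0.5076, 0.2975, 0.2543]
tcp_rot: [-0.053, 0.999, -0.0, -0.002]
contact_force: [0.6, 0.4, -0.9]
opening: 0.596
finger_force: 0.0
[array([-0.0036, -0.0008,  0.0863]), ('rz', np.float64(-0.0021))] [ 0.358  0.081  1.77   0.     1.294 -1.319]
```

```bash
echo '[[-0.0036, -0.001, 0.04, 0, 0, -0.002, 0.6], [-0.0036, -0.001, 0.084, 0, 0, -0.002, 0.6], [-0.0036, -0.001, 0.084, 0, 0, -0.002, 0.6], [-0.0036, -0.001, 0.084, 0, 0, -0.002, 0.2], [-0.0036, -0.001, 0.082, 0, 0, -0.002, 0], [-0.0036, -0.001, 0.082, 0, 0, -0.002, 0], [-0.0036, -0.001, 0.082, 0, 0, -0.002, 0]]' > path.dat && python3 inch.py path.dat 40; python3 st.py
echo '[[0, -0.003, 0, 0, 0, 0, 0], [0, -0.006, 0, 0, 0, 0, 0], [0, -0.009, 0, 0, 0, 0, 0], [0, -0.012, 0, 0, 0, 0, 0], [0, -0.015, 0, 0, 0, 0, 0], [0, -0.018, 0, 0, 0, 0, 0], [0, -0.018, 0, 0, 0, 0, 0]]' > path.dat && python3 inch.py path.dat; python3 st.py
```

```text
time: 30.75
eef_pos: [0.5131, 0.2976, 0.1763]
tcp_rot: [-0.055, 0.998, 0.001, 0.002]
contact_force: [2.1, 0.9, -0.8]
opening: 0.24
finger_force: 40.3
[0.5131 0.2976 0.1763] jigxy 0.1965 -0.0015 yaw 1.6807 F tool [-2.2  0.7  0.8] M [ 0.   -0.33 -0.07] op 0.24 ff 40.3 tilt [0.004 0.001]
time: 31.62
eef_pos: [0.5151, 0.2792, 0.1762]
tcp_rot: [-0.055, 0.998, 0.0, 0.002]
contact_force: [2.5, 1.4, 6.1]
opening: 0.242
finger_force: 40.9
[0.5151 0.2792 0.1762] jigxy 0.178 -0.0016 yaw 1.6806 F tool [-2.7  1.1 -6.1] M [ 0.3  -0.49 -0.07] op 0.242 ff 40.9 tilt [0.003 0.001]
```

```bash
echo '[[0, -0.003, 0, 0, 0, 0, 0], [0, -0.006, 0, 0, 0, 0, 0], [0, -0.009, 0, 0, 0, 0, 0], [0, -0.012, 0, 0, 0, 0, 0], [0, -0.015, 0, 0, 0, 0, 0], [0, -0.018, 0, 0, 0, 0, 0], [0, -0.021, 0, 0, 0, 0, 0], [0, -0.024, 0, 0, 0, 0, 0], [0, -0.024, 0, 0, 0, 0, 0]]' > path.dat && python3 inch.py path.dat; python3 st.py
echo '[[0, -0.001, 0, 0, 0, 0, 0], [0, -0.002, 0, 0, 0, 0, 0], [0, -0.003, 0, 0, 0, 0, 0], [0, -0.004, 0, 0, 0, 0, 0], [0, -0.005, 0, 0, 0, 0, 0], [0, -0.005, 0, 0, 0, 0, 0]]' > path.dat && python3 inch.py path.dat; python3 st.py
```

```text
time: 32.75
eef_pos: [0.5178, 0.2553, 0.1762]
tcp_rot: [-0.055, 0.998, 0.0, 0.002]
contact_force: [3.0, 1.3, 5.9]
opening: 0.242
finger_force: 40.9
[0.5178 0.2553 0.1762] jigxy 0.154 -0.0017 yaw 1.6806 F tool [-3.1  1.  -5.9] M [ 0.35 -0.48 -0.04] op 0.242 ff 40.9 tilt [0.003 0.001]
time: 33.5
eef_pos: [0.5184, 0.2505, 0.1762]
tcp_rot: [-0.055, 0.998, 0.0, 0.002]
contact_force: [3.5, 2.0, 5.1]
opening: 0.236
finger_force: 40.9
[0.5184 0.2505 0.1762] jigxy 0.1492 -0.0017 yaw 1.6807 F tool [-3.7  1.6 -5.1] M [ 0.42 -0.49 -0.  ] op 0.236 ff 40.9 tilt [0.003 0.001]
```

```bash
echo '[[0, -0.001, 0, 0, 0, 0, 0], [0, -0.002, 0, 0, 0, 0, 0], [0, -0.003, 0, 0, 0, 0, 0], [0, -0.003, 0, 0, 0, 0, 0]]' > path.dat && python3 inch.py path.dat; python3 st.py
echo '[[0, -0.001, 0, 0, 0, 0, 0], [0, -0.002, 0, 0, 0, 0, 0], [0, -0.002, 0, 0, 0, 0, 0], [0, -0.002, 0, 0, 0, 0, 0]]' > path.dat && python3 inch.py path.dat; python3 st.py
```

```text
time: 34.0
eef_pos: [0.5185, 0.2497, 0.1762]
tcp_rot: [-0.055, 0.999, 0.003, 0.002]
contact_force: [3.0, 9.8, 4.8]
opening: 0.239
finger_force: 40.9
[0.5185 0.2497 0.1762] jigxy 0.1483 -0.0017 yaw 1.6801 F tool [-4.   9.5 -4.7] M [ 1.32 -0.52 -0.02] op 0.239 ff 40.9 tilt [0.004 0.006]
time: 34.5
eef_pos: [0.5185, 0.2496, 0.1762]
tcp_rot: [-0.054, 0.998, 0.005, 0.002]
contact_force: [3.9, 14.4, 4.5]
opening: 0.237
finger_force: 40.9
[0.5185 0.2496 0.1762] jigxy 0.1483 -0.0017 yaw 1.6799 F tool [-5.4 14.  -4.4] M [ 2.18 -0.55 -0.02] op 0.237 ff 40.9 tilt [0.004 0.01 ]
```

The keeper meets a hard stop at home. Releasing and going to the leaf handle.

```bash
echo '[[0, 0.004, 0, 0, 0, 0, 0], [0, 0.004, 0, 0, 0, 0, 0.5], [0, 0.004, 0, 0, 0, 0, 0.6], [0, 0.004, -0.06, 0, 0, 0, 0.6], [0, 0.004, -0.11, 0, 0, 0, 0.6], [0, 0.004, -0.11, 0, 0, 0, 0.6]]' > path.dat && python3 inch.py path.dat
python3 - <<'E'
from h import *
print(tool((.4460,.0402,.29),1.62),tool((.4460,.0402,.20),1.62))
E
```

```text
time: 35.25
eef_pos: [0.5189, 0.2496, 0.2896]
tcp_rot: [-0.055, 0.998, 0.001, 0.004]
contact_force: [-0.9, 0.6, -0.5]
opening: 0.597
finger_force: 0.0
[array([ 0.0954, -0.2001, -0.0013]), ('rz', np.float64(0.0606))] [array([ 0.0961, -0.2002,  0.0887]), ('rz', np.float64(0.0606))]
```

```bash
echo '[[0.025, -0.05, 0, 0, 0, 0.02, 0.6], [0.05, -0.1, 0, 0, 0, 0.04, 0.6], [0.075, -0.15, 0, 0, 0, 0.06, 0.6], [0.095, -0.2, 0, 0, 0, 0.06, 0.6], [0.095, -0.2, 0, 0, 0, 0.06, 0.6], [0.095, -0.2, 0, 0, 0, 0.06, 0.6], [0.095, -0.2, 0, 0, 0, 0.06, 0.6]]' > path.dat && python3 inch.py path.dat 25
python3 - <<'E'
from h import *
print(tool((.4460,.0402,.20),1.62),ctrl.get_state()["qpos"].round(2))
T=cam("top","top7.png");S=cam("scene","scene7.png")
x=np.hstack([cv2.resize(cv2.imread('pics/top7.png')[140:240,150:330],None,fx=3,fy=3,interpolation=2)[:, :400],cv2.resize(cv2.imread('pics/scene7.png')[155:230,195:295],(400,300),interpolation=2)])
cv2.imwrite('pics/c10.png',x)
E
```

```text
time: 36.12
eef_pos: [0.4446, 0.0412, 0.2838]
tcp_rot: [-0.026, 1.0, 0.0, -0.001]
contact_force: [0.0, -0.2, 0.0]
opening: 0.601
finger_force: 0.0
[array([-0.0015, -0.0011,  0.0838]), ('rz', np.float64(0.0024))] [-0.14 -0.28  2.05  0.    1.37 -1.76]
```

View pics/c10.png

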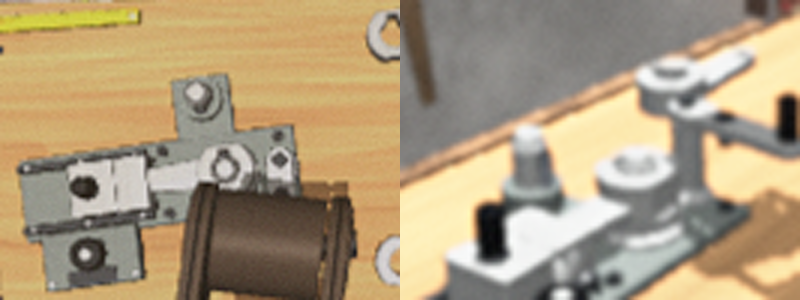

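The lever sits low on the seat with its keyway over the key, its arm end is inside the keeper, and the keeper handle is at (84,186), its home position. Gripping the leaf handle.

```bash
echo '[[-0.0015, -0.001, 0.04, 0, 0, 0, 0.6], [-0.0015, -0.001, 0.083, 0, 0, 0, 0.6], [-0.0015, -0.001, 0.083, 0, 0, 0, 0.6], [-0.0015, -0.001, 0.083, 0, 0, 0, 0.2], [-0.0015, -0.001, 0.078, 0, 0, 0, 0], [-0.0015, -0.001, 0.078, 0, 0, 0, 0], [-0.0015, -0.001, 0.078, 0, 0, 0, 0]]' > path.dat && python3 inch.py path.dat 25
python3 - <<'E'
from h import *
p,r=pose();print(p,ctrl.get_state()["contact_force"])
piv=np.array([.5386,.0434]);v=p[:2]-piv;rad=np.hypot(*v);a0=np.arctan2(v[1],v[0])%6.283;print(rad,a0-1.679)
for t in(.17,.34,.51,.68,.85,1.02,1.19,1.36,1.5):
    a=a0-t; q=piv+.0935*np.array([np.cos(a),np.sin(a)])
    print((r.inv().apply(np.r_[q,p[2]]-p)).round(3)[:2],t)
E
```

```text
time: 37.1
eef_pos: [0.4471, 0.0409, 0.208]
tcp_rot: [-0.025, 1.0, 0.002, 0.002]
contact_force: [2.4, 6.1, -1.7]
opening: 0.196
finger_force: 26.3
[0.447098   0.04085526 0.20802358] [ 2.4041988   6.1296344  -1.69798639]
0.09153737882189783 1.4902109007818833
[0.    0.016] 0.17
[-0.004  0.031] 0.34
[-0.011  0.045] 0.51
[-0.02   0.058] 0.68
[-0.031  0.07 ] 0.85
[-0.044  0.079] 1.02
[-0.059  0.086] 1.19
[-0.074  0.09 ] 1.36
[-0.087  0.091] 1.5
```

```bash
echo '[[0, 0.016, 0, 0, 0, 0.17, 0], [-0.004, 0.031, 0, 0, 0, 0.34, 0], [-0.011, 0.045, 0, 0, 0, 0.51, 0], [-0.02, 0.058, 0, 0, 0, 0.68, 0], [-0.031, 0.07, 0, 0, 0, 0.85, 0], [-0.044, 0.079, 0, 0, 0, 1.02, 0], [-0.059, 0.086, 0, 0, 0, 1.19, 0], [-0.074, 0.09, 0, 0, 0, 1.36, 0], [-0.083, 0.091, 0, 0, 0, 1.46, 0], [-0.083, 0.091, 0, 0, 0, 1.46, 0]]' > path.dat && python3 inch.py path.dat
python3 - <<'E'
from h import *
p,r=pose();v=p[:2]-[.5386,.0434];print(np.hypot(*v),np.arctan2(v[1],v[0])%6.283-1.679,r.inv().apply(ctrl.get_state()["contact_force"]))
E
```

```text
time: 38.35
eef_pos: [0.5257, 0.1359, 0.2081]
tcp_rot: [0.648, 0.762, 0.002, -0.0]
contact_force: [0.6, 5.0, -1.8]
opening: 0.196
finger_force: 26.4
0.09343829194736328 0.029991536686947873 [4.85321251 1.35605544 1.79634572]
```

```bash
echo '[[0, 0.001, 0, 0, 0, 0.01, 0], [0, 0.002, 0, 0, 0, 0.02, 0], [0, 0.003, 0, 0, 0, 0.03, 0], [0, 0.004, 0, 0, 0, 0.03, 0], [0, 0.005, 0, 0, 0, 0.03, 0], [0, 0.005, 0, 0, 0, 0.03, 0]]' > path.dat && python3 inch.py path.dat; python3 st.py
echo '[[0, 0.001, 0, 0, 0, 0, 0], [0, 0.002, 0, 0, 0, 0, 0], [0, 0.002, 0, 0, 0, 0, 0]]' > path.dat && python3 inch.py path.dat; python3 st.py
```

```text
time: 39.1
eef_pos: [0.529, 0.1364, 0.208]
tcp_rot: [0.659, 0.752, 0.001, -0.001]
contact_force: [-3.1, 5.6, -0.1]
opening: 0.196
finger_force: 26.6
[0.529  0.1364 0.208 ] jigxy 0.0346 0.0 yaw 0.1324 F tool [ 6.  -2.3  0.2] M [ 0.7   0.46 -0.03] op 0.196 ff 26.6 tilt [-0.001  0.003]
time: 39.48
eef_pos: [0.5291, 0.1364, 0.208]
tcp_rot: [0.659, 0.752, -0.002, -0.003]
contact_force: [-8.3, 3.5, 3.0]
opening: 0.196
finger_force: 26.9
[0.5291 0.1364 0.208 ] jigxy 0.0346 -0.0 yaw 0.1328 F tool [ 4.6 -7.8 -3. ] M [ 0.55  1.4  -0.05] op 0.196 ff 26.9 tilt [-0.007  0.002]
```

The leaf is fully closed (jig y 0.0, against the stop). Releasing, then measuring the other levers and the tray again.

```bash
echo '[[0, -0.003, 0, 0, 0, 0, 0], [0, -0.003, 0, 0, 0, 0, 0.4], [0, -0.003, 0, 0, 0, 0, 0.6], [0, -0.003, -0.06, 0, 0, 0, 0.68], [0, -0.003, -0.12, 0, 0, 0, 0.68], [0, -0.003, -0.12, 0, 0, 0, 0.68]]' > path.dat && python3 inch.py path.dat 100
python3 lev.py | grep -v '^(' 
python3 - <<'E'
from h import *
T=cam("top","top8.png");im=np.asarray(T["pixels"]);h=cv2.cvtColor(im,cv2.COLOR_RGB2HSV)
for x,y in((365,193),(337,190),(330,190),(365,150),(393,190),(365,234)):print(x,y,im[y,x],h[y,x])
a=im[145:245,325:405]
cv2.imwrite('pics/c11.png',np.hstack([cv2.resize(a[...,::-1],(400,500),interpolation=2),cv2.resize(im[135:245,260:340][...,::-1],(364,500),interpolation=2)]))
E
```

```text
time: 40.22
eef_pos: [0.5316, 0.1347, 0.3348]
tcp_rot: [0.659, 0.752, 0.005, 0.005]
contact_force: [0.2, -0.6, 0.8]
opening: 0.677
finger_force: 0.0
A outer 447 [289.7 150.1] [ 0.6857 -0.111 ]
  axis yaw -1.484
A hole 7 [310.8 147.8] [ 0.6882 -0.1793]
A hole 63 [280.9 150.3] [ 0.6825 -0.0807]
365 193 [218 214 151] [ 28  78 218]
337 190 [107  80  55] [ 14 124 107]
330 190 [217 165 106] [ 16 130 217]
365 150 [214 203 140] [ 26  88 214]
393 190 [58 43 23] [ 17 154  58]
365 234 [195 182 128] [ 24  88 195]Traceback (most recent call last):
  File "lev.py", line 14, in <module>
    for k,(q,hh) in enumerate(zip(cs,hi[0])):
                                     ~~^^^
TypeError: 'NoneType' object is not subscriptable
```

View pics/c11.png

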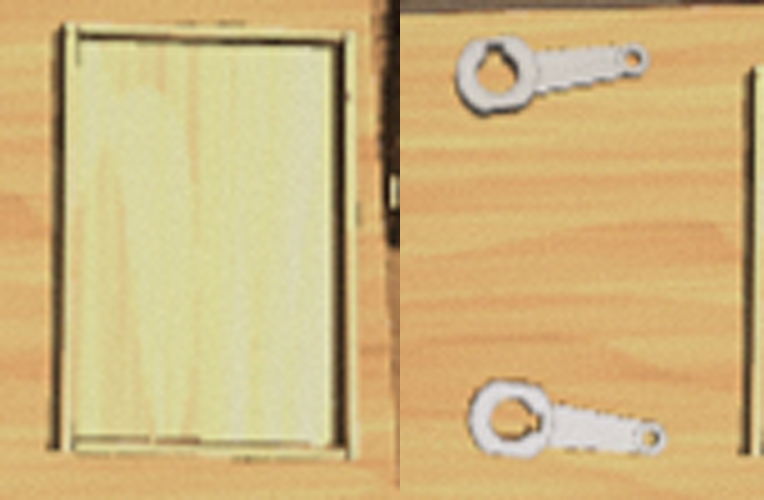

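The tray's outer corners in the left panel are (65,25), (352,35), (352,455) and (65,450). Both remaining levers are unmoved, at (497,75) and (510,418) in the right panel.

```bash
python3 - <<'E'
from h import *
T=cam("top")
px=lambda x,y,o=(325,145),f=5:((x+.5)/f-.5+o[0],(y+.5)/f-.5+o[1])
C=[onz(T,px(*p),.136)[:2].round(4) for p in((65,25),(352,35),(352,455),(65,450))];print(C,np.mean(C,0))
print(tool((.4324,-.0861,.25),-.1575),tool((.4324,-.0861,.105),-.1575))
E
```

```text
[array([ 0.679 , -0.2652]), array([ 0.6678, -0.4512]), array([ 0.3965, -0.4353]), array([ 0.4036, -0.2531])] [ 0.536725 -0.3512  ]
[array([-0.2064, -0.1234,  0.0753]), ('rz', np.float64(0.2882))] [array([-0.2064, -0.123 ,  0.2203]), ('rz', np.float64(0.2882))]
```

```bash
echo '[[-0.05, -0.03, 0, 0, 0, 0.07, 0.72], [-0.1, -0.06, 0.01, 0, 0, 0.14, 0.72], [-0.15, -0.09, 0.04, 0, 0, 0.21, 0.72], [-0.2064, -0.1234, 0.07, 0, 0, 0.288, 0.72], [-0.2064, -0.1234, 0.075, 0, 0, 0.288, 0.72], [-0.2064, -0.1234, 0.075, 0, 0, 0.288, 0.72], [-0.2064, -0.1234, 0.075, 0, 0, 0.288, 0.72]]' > path.dat && python3 inch.py path.dat 100
python3 - <<'E'
from h import *
print(tool((.4324,-.0861,.105),-.1575),ctrl.get_state()["qpos"].round(2))
E
```

```text
time: 41.3
eef_pos: [0.4339, -0.0849, 0.2521]
tcp_rot: [0.76, 0.65, 0.0, 0.0]
contact_force: [0.7, -0.3, 1.2]
opening: 0.719
finger_force: 0.0
[array([-0.0014, -0.0014,  0.1471]), ('rz', np.float64(0.002))] [-0.42 -0.27  2.1   0.    1.31 -0.27]
```

```bash
echo '[[-0.0014, -0.0014, 0.05, 0, 0, 0, 0.72], [-0.0014, -0.0014, 0.1, 0, 0, 0, 0.72], [-0.0014, -0.0014, 0.135, 0, 0, 0, 0.72], [-0.0014, -0.0014, 0.146, 0, 0, 0, 0.72], [-0.0014, -0.0014, 0.146, 0, 0, 0, 0.72], [-0.0014, -0.0014, 0.146, 0, 0, 0, 0.3], [-0.0014, -0.0014, 0.146, 0, 0, 0, 0], [-0.0014, -0.0014, 0.146, 0, 0, 0, 0], [-0.0014, -0.0014, 0.146, 0, 0, 0, 0]]' > path.dat && python3 inch.py path.dat 100; python3 st.py
echo '[[0, 0, -0.04, 0, 0, 0, 0], [0, 0, -0.09, 0, 0, 0, 0], [0, 0, -0.13, 0, 0, -0.18, 0], [0, 0, -0.13, 0, 0, -0.36, 0], [0, 0, -0.13, 0, 0, -0.54, 0], [0, 0, -0.13, 0, 0, -0.72, 0], [0, 0, -0.13, 0, 0, -0.9, 0], [0, 0, -0.13, 0, 0, -1.08, 0], [0, 0, -0.13, 0, 0, -1.26, 0], [0, 0, -0.13, 0, 0, -1.44, 0]]' > path.dat && python3 inch.py path.dat; python3 st.py
python3 - <<'E'
from h import *
u=np.array([np.cos(-.05),np.sin(-.05)]);P=np.array([.4504,-.3216])+.004*u
print(tool(np.r_[P,.22],1.521),tool(np.r_[P,.114],1.521),ctrl.get_state()["qpos"].round(2),P)
E
```

```text
time: 42.42
eef_pos: [0.4334, -0.0873, 0.1081]
tcp_rot: [0.76, 0.649, 0.001, 0.002]
contact_force: [-0.4, 2.1, 6.8]
opening: 0.587
finger_force: 104.9
[ 0.4334 -0.0873  0.1081] jigxy -0.1775 0.1192 yaw -0.1571 F tool [ 2.  -0.7 -6.8] M [0.41 0.06 0.07] op 0.587 ff 104.9 tilt [ 0.004 -0.001]
time: 43.68
eef_pos: [0.431, -0.0868, 0.2349]
tcp_rot: [0.141, 0.99, 0.0, -0.001]
contact_force: [0.2, -0.2, -3.8]
opening: 0.585
finger_force: 105.4
[ 0.431  -0.0868  0.2349] jigxy -0.1767 0.1216 yaw 1.2887 F tool [-0.3 -0.2  3.8] M [0.01 0.05 0.06] op 0.585 ff 105.4 tilt [-0.001  0.   ]
[array([-0.0879, -0.2192,  0.0149]), ('rz', np.float64(-0.2323))] [array([-0.0881, -0.2192,  0.1209]), ('rz', np.float64(-0.2323))] [-0.43 -0.26  2.12 -0.    1.28 -1.72] [ 0.454395   -0.32179992]
```

```bash
echo '[[-0.022, -0.054, 0, 0, 0, -0.08, 0], [-0.044, -0.108, 0, 0, 0, -0.16, 0], [-0.066, -0.162, 0, 0, 0, -0.232, 0], [-0.088, -0.219, 0, 0, 0, -0.232, 0], [-0.088, -0.219, 0.01, 0, 0, -0.232, 0], [-0.088, -0.219, 0.04, 0, 0, -0.232, 0], [-0.088, -0.219, 0.08, 0, 0, -0.232, 0], [-0.088, -0.219, 0.1, 0, 0, -0.232, 0], [-0.088, -0.219, 0.1, 0, 0, -0.232, 0]]' > path.dat && python3 inch.py path.dat; python3 st.py
```

```text
time: 44.8
eef_pos: [0.4521, -0.3194, 0.1327]
tcp_rot: [0.028, 1.0, 0.002, -0.002]
contact_force: [0.4, -0.9, -1.3]
opening: 0.584
finger_force: 105.6
[ 0.4521 -0.3194  0.1327] jigxy -0.4102 0.1257 yaw 1.5156 F tool [-0.4 -0.9  1.3] M [0.01 0.04 0.02] op 0.584 ff 105.6 tilt [-0.005  0.005]
```

```bash
echo '[[0, 0, 0.005, 0, 0, 0, 0], [0, 0, 0.009, 0, 0, 0, 0], [0, 0, 0.012, 0, 0, 0, 0], [0, 0, 0.014, 0, 0, 0, 0], [0, 0, 0.016, 0, 0, 0, 0], [0, 0, 0.017, 0, 0, 0, 0], [0, 0, 0.017, 0, 0, 0, 0]]' > path.dat && python3 inch.py path.dat; python3 st.py
```

```text
time: 45.68
eef_pos: [0.4538, -0.3218, 0.1186]
tcp_rot: [0.028, 1.0, 0.0, -0.0]
contact_force: [-0.8, -0.8, -3.2]
opening: 0.58
finger_force: 105.6
[ 0.4538 -0.3218  0.1186] jigxy -0.4128 0.1243 yaw 1.5148 F tool [ 0.8 -0.8  3.2] M [-0.02  0.04  0.02] op 0.58 ff 105.6 tilt [-0.  0.]
```

```bash
echo '[[0, 0, 0.001, 0, 0, 0, 0], [0, 0, 0.002, 0, 0, 0, 0], [0, 0, 0.003, 0, 0, 0, 0], [0, 0, 0.004, 0, 0, 0, 0], [0, 0, 0.004, 0, 0, 0, 0]]' > path.dat && python3 inch.py path.dat; python3 st.py
echo '[[0, 0, -0.001, 0, 0, 0, 0.6], [0, 0, -0.001, 0, 0, 0, 0.66], [0, 0, -0.001, 0, 0, 0, 0.7], [0, 0, -0.05, 0, 0, 0, 0.7], [0, 0, -0.1, 0, 0, 0, 0.72], [0, 0, -0.15, 0, 0, 0, 0.72], [0, 0, -0.15, 0, 0, 0, 0.72]]' > path.dat && python3 inch.py path.dat
python3 - <<'E'
from h import *
print(tool((.681,-.0849,.25),.087),ctrl.get_state()["qpos"].round(2))
E
```

```text
time: 46.3
eef_pos: [0.4538, -0.3219, 0.1161]
tcp_rot: [0.028, 1.0, 0.0, -0.0]
contact_force: [-3.2, 2.1, 5.1]
opening: 0.582
finger_force: 106.9
[ 0.4538 -0.3219  0.1161] jigxy -0.4129 0.1243 yaw 1.5151 F tool [ 3.3  2.  -5.1] M [0.59 0.54 0.06] op 0.582 ff 106.9 tilt [-0.  0.]
time: 47.18
eef_pos: [0.4559, -0.3239, 0.271]
tcp_rot: [0.028, 1.0, -0.004, 0.004]
contact_force: [0.7, -0.1, -0.5]
opening: 0.721
finger_force: 0.0
[array([-0.2112,  0.2513,  0.0209]), ('rz', np.float64(1.4279))] [-0.8  -0.    1.83  0.    1.31 -2.31]
```

```bash
echo '[[-0.03, 0.035, 0, 0, 0, 0.17, 0.72], [-0.06, 0.07, 0, 0, 0, 0.34, 0.72], [-0.09, 0.105, 0, 0, 0, 0.51, 0.72], [-0.12, 0.14, 0, 0, 0, 0.68, 0.72], [-0.15, 0.18, 0, 0, 0, 0.85, 0.72], [-0.18, 0.215, 0, 0, 0, 1.02, 0.72], [-0.211, 0.251, 0, 0, 0, 1.19, 0.72], [-0.211, 0.251, 0, 0, 0, 1.36, 0.72], [-0.211, 0.251, 0.02, 0, 0, 1.428, 0.72], [-0.211, 0.251, 0.02, 0, 0, 1.428, 0.72]]' > path.dat && python3 inch.py path.dat
echo '[[0, 0, 0, 0, 0, 0, 0.72], [0, 0, 0, 0, 0, 0, 0.72]]' > path.dat && python3 inch.py path.dat
python3 - <<'E'
from h import *
print(tool((.681,-.0849,.105),.087),ctrl.get_state()["qpos"].round(2))
from meas import blobs
T=cam("top");S=cam("scene")
E
```

```text
time: 48.42
eef_pos: [0.6771, -0.0824, 0.2408]
tcp_rot: [0.675, 0.738, -0.001, -0.003]
contact_force: [-0.7, 0.2, -0.2]
opening: 0.723
finger_force: 0.0
time: 48.68
eef_pos: [0.6788, -0.0833, 0.2455]
tcp_rot: [0.676, 0.737, 0.0, 0.001]
contact_force: [0.8, -0.7, 0.6]
opening: 0.723
finger_force: 0.0
[array([-0.0017,  0.0019,  0.1405]), ('rz', np.float64(0.0001))] [-0.27  0.3   1.54 -0.    1.31 -0.36]
```

```bash
python3 - <<'E'
from h import *
S=cam("scene");a=cv2.imread('pics/scene7.png').astype(int);b=np.asarray(S["pixels"])[...,::-1].astype(int)
p=proj(S,np.array([[.681,-.081,.12],[.689,-.18,.107]])).round().astype(int);print(p)
(x0,y0),(x1,y1)=p
xs,ys=sorted((x0,x1)),sorted((y0,y1))
d=np.abs(a-b).mean(2)[ys[0]-8:ys[1]+12,xs[0]-10:xs[1]+8];print((d>40).astype(int).sum(),d.size,d.mean())
for r in (d>40).astype(int):print(''.join('.#'[v] for v in r))
E
```

```text
[[262 176]
 [281 170]]
227 962 23.37248787248787
.....................................
.....................................
.....................................
.....................................
.....................................
.....................................
.....................................
.........#####.......................
......############...................
....#################................
..#####..#############...............
..#####.......##########.............
..######.....###########.............
..#####.......#########..............
.#.............##....................
###...................##.............
###..................####............
###....................####..........
###................#....####.........
###....####........#....######.......
###...######......###....######......
#......#######...####.###..#####.....
.....###..#####..##..#####...#####...
.....##########.......####.....####..
.....#####.##........................
.........#..........................#
```

```bash
echo '[[-0.0017, 0.0019, 0.05, 0, 0, 0, 0.72], [-0.0017, 0.0019, 0.09, 0, 0, 0, 0.72], [-0.0017, 0.0019, 0.11, 0, 0, 0, 0.72], [-0.0017, 0.0019, 0.115, 0, 0, 0, 0.72]]' > path.dat && python3 inch.py path.dat; python3 st.py
echo '[[0, 0, 0.006, 0, 0, 0, 0.72], [0, 0, 0.012, 0, 0, 0, 0.72], [0, 0, 0.018, 0, 0, 0, 0.72], [0, 0, 0.024, 0, 0, 0, 0.72], [0, 0, 0.024, 0, 0, 0, 0.3], [0, 0, 0.024, 0, 0, 0, 0], [0, 0, 0.024, 0, 0, 0, 0], [0, 0, 0.024, 0, 0, 0, 0], [0, 0, 0.024, 0, 0, 0, 0]]' > path.dat && python3 inch.py path.dat 100; python3 st.py
```

```text
time: 49.32
eef_pos: [0.6801, -0.0844, 0.1286]
tcp_rot: [0.676, 0.737, -0.0, -0.001]
contact_force: [-0.2, 0.2, 0.9]
opening: 0.721
finger_force: 0.0
[ 0.6801 -0.0844  0.1286] jigxy -0.2013 -0.1263 yaw 0.0869 F tool [ 0.2 -0.2 -0.9] M [ 0.07 -0.    0.05] op 0.721 ff 0.0 tilt [-0.002  0.001]
time: 50.45
eef_pos: [0.6806, -0.0845, 0.1055]
tcp_rot: [0.676, 0.737, 0.0, 0.0]
contact_force: [1.5, 0.3, -1.4]
opening: 0.588
finger_force: 104.5
[ 0.6806 -0.0845  0.1055] jigxy -0.2013 -0.1268 yaw 0.087 F tool [0.2 1.5 1.4] M [ 0.12 -0.32  0.07] op 0.588 ff 104.5 tilt [0. 0.]
```

```bash
echo '[[0, 0, -0.04, 0, 0, 0, 0], [0, 0, -0.09, 0, 0, 0, 0], [0, 0, -0.13, 0, 0, 0.18, 0], [0, 0, -0.13, 0, 0, 0.36, 0], [0, 0, -0.13, 0, 0, 0.54, 0], [0, 0, -0.13, 0, 0, 0.72, 0], [0, 0, -0.13, 0, 0, 0.9, 0], [0, 0, -0.13, 0, 0, 1.08, 0], [0, 0, -0.13, 0, 0, 1.26, 0], [0, 0, -0.13, 0, 0, 1.44, 0]]' > path.dat && python3 inch.py path.dat; python3 st.py
python3 - <<'E'
from h import *
P=np.array([.6197,-.3802])
print(tool(np.r_[P,.22],1.521),tool(np.r_[P,.1135],1.521),ctrl.get_state()["qpos"].round(2),P)
E
```

```text
time: 51.7
eef_pos: [0.6793, -0.0844, 0.2336]
tcp_rot: [0.994, 0.105, -0.002, -0.001]
contact_force: [-0.3, -0.5, -4.3]
opening: 0.591
finger_force: 105.5
[ 0.6793 -0.0844  0.2336] jigxy -0.2012 -0.1255 yaw -1.3595 F tool [-0.4  0.4  4.3] M [-0.   -0.07 -0.02] op 0.591 ff 105.5 tilt [-0.004  0.001]
[array([-0.1202,  0.2767,  0.0136]), ('rz', np.float64(0.2611))] [array([-0.1198,  0.2769,  0.1201]), ('rz', np.float64(0.2611))] [-0.27  0.31  1.55 -0.    1.29  1.09] [ 0.6197 -0.3802]
```

```bash
echo '[[-0.025, 0.055, 0, 0, 0, 0.08, 0], [-0.05, 0.11, 0, 0, 0, 0.16, 0], [-0.075, 0.165, 0, 0, 0, 0.24, 0], [-0.1, 0.22, 0, 0, 0, 0.261, 0], [-0.12, 0.277, 0, 0, 0, 0.261, 0], [-0.12, 0.277, 0.02, 0, 0, 0.261, 0], [-0.12, 0.277, 0.06, 0, 0, 0.261, 0], [-0.12, 0.277, 0.1, 0, 0, 0.261, 0], [-0.12, 0.277, 0.105, 0, 0, 0.261, 0], [-0.12, 0.277, 0.105, 0, 0, 0.261, 0]]' > path.dat && python3 inch.py path.dat; python3 st.py
echo '[[0, 0, 0.004, 0, 0, 0, 0], [0, 0, 0.008, 0, 0, 0, 0], [0, 0, 0.011, 0, 0, 0, 0], [0, 0, 0.013, 0, 0, 0, 0], [0, 0, 0.013, 0, 0, 0, 0]]' > path.dat && python3 inch.py path.dat; python3 st.py
```

```text
time: 52.95
eef_pos: [0.6232, -0.3802, 0.1304]
tcp_rot: [1.0, -0.021, -0.0, -0.0]
contact_force: [0.2, 0.3, -4.3]
opening: 0.588
finger_force: 105.7
[ 0.6232 -0.3802  0.1304] jigxy -0.4892 -0.0378 yaw -1.6136 F tool [ 0.2 -0.3  4.3] M [-0.04 -0.12  0.02] op 0.588 ff 105.7 tilt [-0.001  0.001]
time: 53.58
eef_pos: [0.623, -0.3808, 0.1173]
tcp_rot: [1.0, -0.022, -0.0, -0.0]
contact_force: [-0.5, 0.3, -4.2]
opening: 0.594
finger_force: 105.7
[ 0.623  -0.3808  0.1173] jigxy -0.4898 -0.0376 yaw -1.6142 F tool [-0.5 -0.3  4.2] M [ 0.01 -0.04  0.04] op 0.594 ff 105.7 tilt [-0.  0.]
```

```bash
echo '[[0, 0, 0.001, 0, 0, 0, 0], [0, 0, 0.002, 0, 0, 0, 0], [0, 0, 0.003, 0, 0, 0, 0], [0, 0, 0.004, 0, 0, 0, 0], [0, 0, 0.005, 0, 0, 0, 0], [0, 0, 0.005, 0, 0, 0, 0]]' > path.dat && python3 inch.py path.dat; python3 st.py
echo '[[0, 0, -0.001, 0, 0, 0, 0.6], [0, 0, -0.001, 0, 0, 0, 0.66], [0, 0, -0.001, 0, 0, 0, 0.7], [0, 0, -0.05, 0, 0, 0, 0.7], [0, 0, -0.1, 0, 0, 0, 0.72], [0, 0, -0.15, 0, 0, 0, 0.72], [0.03, 0.06, -0.15, 0, 0, 0, 0.72], [0.06, 0.12, -0.15, 0, 0, 0, 0.72], [0.1, 0.17, -0.15, 0, 0, 0, 0.72], [0.14, 0.22, -0.15, 0, 0, 0, 0.72]]' > path.dat && python3 inch.py path.dat
python3 - <<'E'
from h import *
T=cam("top","top9.png");S=cam("scene","scene9.png")
x=np.vstack([cv2.resize(cv2.imread('pics/top9.png')[130:250,120:410],(754,312),interpolation=2),cv2.resize(cv2.imread('pics/scene9.png')[140:250,130:395],(754,288),interpolation=2)])
cv2.imwrite('pics/c12.png',x)
E
```

```text
time: 54.32
eef_pos: [0.6232, -0.3809, 0.1135]
tcp_rot: [1.0, -0.022, -0.0, 0.0]
contact_force: [-2.0, 2.3, 0.8]
opening: 0.582
finger_force: 106.3
[ 0.6232 -0.3809  0.1135] jigxy -0.4899 -0.0378 yaw -1.6141 F tool [-2.1 -2.2 -0.8] M [ 0.14  0.28 -0.01] op 0.582 ff 106.3 tilt [-0. -0.]
time: 55.58
eef_pos: [0.7397, -0.5887, 0.2645]
tcp_rot: [1.0, -0.022, 0.001, 0.001]
contact_force: [1.9, -1.4, 0.2]
opening: 0.72
finger_force: 0.0
```

View pics/c12.png

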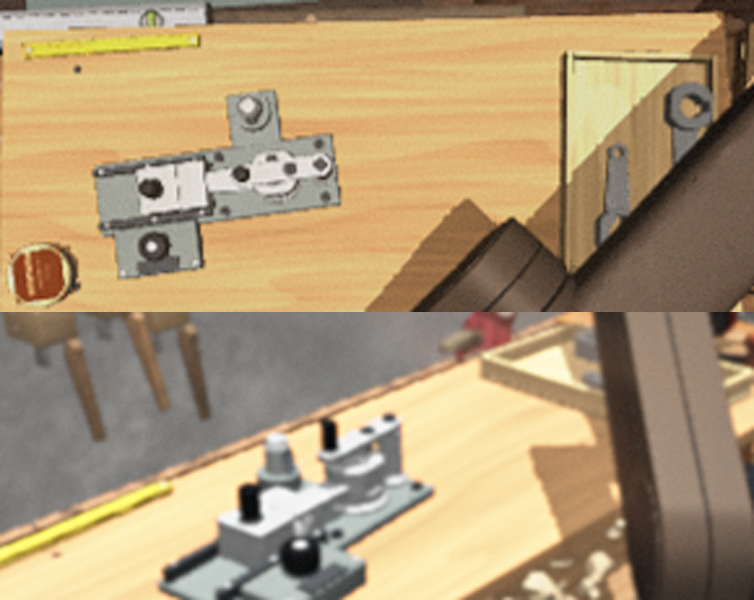

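```bash
python3 - <<'E'
from h import *
T=cam("top")
q=lambda x,y:((x+.5)/2.6-.5+120,(y+.5)/2.6-.5+130)
for n,x,y,z in(("bossA",690,105,.138),("A right edge",714,105,.138),("A left",665,105,.138),("rimR inner",711,100,.136),("rimR outer",717,100,.136),("rimL outer",562,100,.136),("C hole",617,153,.122)):
    print(n,onz(T,q(x,y),z)[:2].round(4))
im=np.asarray(T["pixels"])
for v in(163,170,176):print([int(k) for k in im[v,370:402].mean(1)])
E
```

```text
bossA [ 0.6075 -0.4149]
A right edge [ 0.6068 -0.4447]
A left [ 0.6083 -0.384 ]
rimR inner [ 0.6135 -0.4421]
rimR outer [ 0.6133 -0.4495]
rimL outer [ 0.618  -0.2569]
C hole [ 0.5513 -0.3259]
[205, 173, 139, 135, 132, 134, 135, 142, 117, 107, 110, 108, 114, 115, 118, 117, 119, 116, 118, 114, 116, 98, 62, 39, 117, 135, 114, 106, 107, 113, 87, 48]
[135, 122, 127, 135, 142, 91, 50, 51, 100, 117, 112, 124, 137, 142, 146, 149, 145, 110, 97, 71, 48, 45, 61, 103, 125, 129, 114, 106, 115, 118, 75, 30]
[132, 128, 132, 136, 134, 97, 51, 48, 51, 79, 108, 124, 116, 118, 117, 114, 112, 120, 118, 117, 115, 118, 121, 84, 91, 59, 19, 16, 20, 21, 30, 24]
```

Lever_front lies where I laid it. Lever_left's boss now shows about 35 mm from where I released it, near the wall at (690,105). I'll clear the arm from view and measure how it lies.

```bash
python3 - <<'E'
from h import *
print(tool((.60,-.05,.36)))
E
echo '[[0, 0, -0.05, 0, 0, 0, 0.72], [0, -0.05, -0.1, 0, 0, 0, 0.72], [-0.02, -0.11, -0.1, 0, 0, 0, 0.72], [-0.04, -0.17, -0.1, 0, 0, 0, 0.72], [-0.06, -0.23, -0.1, 0, 0, 0, 0.72], [-0.08, -0.29, -0.1, 0, 0, 0, 0.72], [-0.1, -0.35, -0.1, 0, 0, 0, 0.72], [-0.12, -0.41, -0.1, 0, 0, 0, 0.72], [-0.12, -0.47, -0.1, 0, 0, 0, 0.72], [-0.12, -0.53, -0.1, 0, 0, 0, 0.72]]' > path.dat && python3 inch.py path.dat
cat > tr.py <<'E'
from h import *
T=cam("top","top10.png");S=cam("scene","scene10.png")
im=np.asarray(T["pixels"]);h=cv2.cvtColor(im,cv2.COLOR_RGB2HSV)
for n in("A","C"):pass
x0,y0,x1,y1=336,152,397,238
m=np.zeros(im.shape[:2],np.uint8);m[y0:y1,x0:x1]=((h[...,1]<55)&(h[...,2]>90))[y0:y1,x0:x1]
big=cv2.resize(m*255,None,fx=4,fy=4,interpolation=cv2.INTER_CUBIC)
cs,hi=cv2.findContours((big>127).astype(np.uint8),cv2.RETR_CCOMP,cv2.CHAIN_APPROX_NONE)
for q,hh in zip(cs,hi[0]):
    ar=cv2.contourArea(q)/16
    if ar>3:
        M=cv2.moments(q);c=(np.array([M['m10'],M['m01']])/M['m00']+.5)/4-.5
        bb=(np.array(cv2.boundingRect(q))/4).round(1);print("hole" if hh[3]>=0 else "outer",round(ar),c.round(1),bb,"z.138",onz(T,c,.138)[:2].round(4),"z.122",onz(T,c,.122)[:2].round(4))
for r in m[y0:y1,x0:x1]:print(''.join('.#'[v] for v in r))
E
python3 tr.py
```

```text
[array([-0.1642, -0.5324, -0.1018])]
time: 56.98
eef_pos: [0.6396, -0.0534, 0.3667]
tcp_rot: [1.0, -0.021, 0.002, 0.0]
contact_force: [0.8, -0.2, -0.3]
opening: 0.719
finger_force: 0.0
outer 4 [379.8 230.4] [379. 228.   2.   5.] z.138 [ 0.414  -0.3874] z.122 [ 0.4138 -0.3926]
outer 38 [372.2 222.5] [371. 209.   3.  24.] z.138 [ 0.4395 -0.3646] z.122 [ 0.4396 -0.3695]
outer 119 [387.4 219.7] [384. 206.   7.  28.] z.138 [ 0.4474 -0.4134] z.122 [ 0.4477 -0.419 ]
outer 4 [372.2 205.4] [372. 203.   2.   5.] z.138 [ 0.4942 -0.3673] z.122 [ 0.4951 -0.3723]
outer 460 [357.9 209.9] [351. 185.  16.  44.] z.138 [ 0.4807 -0.321 ] z.122 [ 0.4814 -0.3253]
hole 73 [358.5 218.4] [353.8 212.8  10.5  11.5] z.138 [ 0.4535 -0.3216] z.122 [ 0.4538 -0.326 ]
hole 7 [357.5 188.3] [355.8 187.8   4.5   2.5] z.138 [ 0.5503 -0.3231] z.122 [ 0.5519 -0.3275]
outer 15 [385.8 171.2] [384. 169.   5.   5.] z.138 [ 0.6039 -0.417 ] z.122 [ 0.6063 -0.4226]
outer 508 [384.5 179.7] [378. 155.  17.  53.] z.138 [ 0.5763 -0.4115] z.122 [ 0.5783 -0.417 ]
hole 4 [382.7 201.3] [381.8 200.8   2.5   2.5] z.138 [ 0.5065 -0.4015] z
[... 4750 characters left out ...]
......#####.......
..................##########.......##............####........
...................#######.........##.......#....####........
....................................##......#....#####.......
...................................###......#....####........
...................................###......#...####.........
...................................###.....##...#####........
....................................................#........
.............................................................
.............................................................
.............................................................
.............................................................
```

Lever_left is flat, since its bore shows as round. It was knocked against the tray wall, though. I'll pinch its boss along the arm and draw it about 25 mm inward for margin.

```bash
python3 - <<'E'
from h import *
print(tool((.605,-.4176,.25),-.106),ctrl.get_state()["qpos"].round(2))
E
echo '[[0, 0, 0, 0, 0, -0.17, 0.85], [0, 0, 0, 0, 0, -0.34, 0.85], [0, 0, 0, 0, 0, -0.51, 0.85], [0, 0, 0, 0, 0, -0.68, 0.85], [0, 0, 0, 0, 0, -0.85, 0.85], [0, 0, 0, 0, 0, -1.02, 0.85], [0, 0, 0, 0, 0, -1.19, 0.85], [0, 0, 0, 0, 0, -1.36, 0.85], [0, 0, 0, 0, 0, -1.5, 0.85], [0, 0, 0, 0, 0, -1.5, 0.85]]' > path.dat && python3 inch.py path.dat 40
python3 - <<'E'
from h import *
print(tool((.605,-.4176,.25),-.106),ctrl.get_state()["qpos"].round(2))
E
```

```text
[array([-0.0225,  0.3694,  0.1163]), ('rz', np.float64(-1.5002))] [-0.24  0.14  1.5   0.    1.49  1.37]
time: 58.32
eef_pos: [0.6409, -0.0565, 0.3656]
tcp_rot: [0.747, 0.665, 0.001, 0.001]
contact_force: [0.4, -0.9, -0.5]
opening: 0.85
finger_force: 0.0
[array([-0.3628,  0.0057,  0.1158]), ('rz', np.float64(-0.0098))] [-0.25  0.15  1.5  -0.    1.49 -0.13]
```

```bash
echo '[[-0.06, 0, 0, 0, 0, -0.01, 0.85], [-0.12, 0, 0, 0, 0, -0.01, 0.85], [-0.18, 0.002, 0, 0, 0, -0.01, 0.85], [-0.24, 0.004, 0.03, 0, 0, -0.01, 0.85], [-0.3, 0.005, 0.06, 0, 0, -0.01, 0.85], [-0.363, 0.006, 0.1, 0, 0, -0.01, 0.85], [-0.363, 0.006, 0.115, 0, 0, -0.01, 0.85], [-0.363, 0.006, 0.115, 0, 0, -0.01, 0.85], [-0.363, 0.006, 0.115, 0, 0, -0.01, 0.85]]' > path.dat && python3 inch.py path.dat
python3 - <<'E'
from h import *
print(tool((.605,-.4176,.124),-.106),ctrl.get_state()["qpos"].round(2))
E
```

```text
time: 59.45
eef_pos: [0.6079, -0.4165, 0.2509]
tcp_rot: [0.743, 0.67, 0.0, 0.001]
contact_force: [-0.5, 0.1, 0.5]
opening: 0.849
finger_force: 0.0
[array([-0.0013, -0.003 ,  0.1269]), ('rz', np.float64(0.0028))] [-0.74  0.41  1.39  0.    1.35 -0.64]
```

```bash
echo '[[0, -0.003, 0.04, 0, 0, 0.003, 0.85], [0, -0.003, 0.08, 0, 0, 0.003, 0.85], [0, -0.003, 0.1, 0, 0, 0.003, 0.85], [0, -0.003, 0.11, 0, 0, 0.003, 0.85], [0, -0.003, 0.116, 0, 0, 0.003, 0.85], [0, -0.003, 0.12, 0, 0, 0.003, 0.85], [0, -0.003, 0.12, 0, 0, 0.003, 0.85]]' > path.dat && python3 inch.py path.dat; python3 st.py
echo '[[0, 0, 0.003, 0, 0, 0, 0.85], [0, 0, 0.006, 0, 0, 0, 0.85], [0, 0, 0.006, 0, 0, 0, 0.75], [0, 0, 0.006, 0, 0, 0, 0.6], [0, 0, 0.006, 0, 0, 0, 0.6], [0, 0, 0.006, 0, 0, 0, 0.6]]' > path.dat && python3 inch.py path.dat 40; python3 st.py
```

```text
time: 60.32
eef_pos: [0.6043, -0.4178, 0.1295]
tcp_rot: [0.744, 0.668, 0.0, 0.0]
contact_force: [-0.0, -0.0, 0.1]
opening: 0.851
finger_force: 0.0
[ 0.6043 -0.4178  0.1295] jigxy -0.5245 -0.0149 yaw -0.1072 F tool [-0.  -0.  -0.1] M [-0.01 -0.02 -0.02] op 0.851 ff 0.0 tilt [ 0.001 -0.001]
time: 61.08
eef_pos: [0.6048, -0.4179, 0.1238]
tcp_rot: [0.744, 0.668, 0.0, 0.001]
contact_force: [2.9, -0.3, 2.8]
opening: 0.68
finger_force: 44.0
[ 0.6048 -0.4179  0.1238] jigxy -0.5246 -0.0154 yaw -0.1073 F tool [ 0.   2.9 -2.8] M [-0.03 -0.64 -0.01] op 0.68 ff 44.0 tilt [ 0.002 -0.001]
```

```bash
echo '[[0.004, 0, 0, 0, 0, 0, 0.6], [0.008, 0, 0, 0, 0, 0, 0.6], [0.012, 0, 0, 0, 0, 0, 0.6], [0.016, 0, 0, 0, 0, 0, 0.6], [0.02, 0, 0, 0, 0, 0, 0.6], [0.024, 0, 0, 0, 0, 0, 0.6], [0.024, 0, 0, 0, 0, 0, 0.6]]' > path.dat && python3 inch.py path.dat; python3 st.py
echo '[[0.024, 0, 0, 0, 0, 0, 0.6], [0, 0, 0, 0, 0, 0, 0.72], [0, 0, 0, 0, 0, 0, 0.8], [0, 0, 0, 0, 0, 0, 0.84], [0, 0, -0.02, 0, 0, 0, 0.84], [0, 0, -0.07, 0, 0, 0, 0.84], [0, 0, -0.13, 0, 0, 0, 0.8], [0, 0, -0.18, 0, 0, 0, 0.7], [0.06, 0, -0.2, 0, 0, 0, 0.7], [0.12, 0, -0.2, 0, 0, 0, 0.7]]' > path.dat && python3 inch.py path.dat >/dev/null; python3 st.py
```

```text
time: 61.95
eef_pos: [0.6066, -0.3939, 0.1238]
tcp_rot: [0.744, 0.668, -0.0, 0.001]
contact_force: [-0.8, -3.7, 5.5]
opening: 0.677
finger_force: 44.3
[ 0.6066 -0.3939  0.1238] jigxy -0.501 -0.0198 yaw -0.1069 F tool [-3.8 -0.4 -5.5] M [-0.66 -0.15 -0.13] op 0.677 ff 44.3 tilt [ 0.    -0.001]
[ 0.6202 -0.2739  0.3285] jigxy -0.3831 -0.0463 yaw -0.1088 F tool [ 0.   1.8 -0.2] M [ 0.04 -0.04  0.01] op 0.705 ff 0.0 tilt [ 0.007 -0.004]
```

```bash
echo '[[0.05, 0, 0, 0, 0, 0, 0.7], [0.1, 0, 0, 0, 0, 0, 0.7], [0.15, 0, 0, 0, 0, 0, 0.7], [0.2, 0, 0, 0, 0, 0, 0.7], [0.25, 0, 0, 0, 0, 0, 0.7], [0.25, 0, 0, 0, 0, 0, 0.7], [0.25, 0, 0, 0, 0, 0, 0.7]]' > path.dat && python3 inch.py path.dat
python3 tr.py | grep -E 'hole|outer [0-9]{3}'
python3 - <<'E'
from h import *
T=cam("top");im=np.asarray(T["pixels"]);h=cv2.cvtColor(im,cv2.COLOR_RGB2HSV)
m=((h[...,1]<55)&(h[...,2]>90))
for r in m[152:238:2,336:400]:print(''.join('.#'[int(v)] for v in r))
E
```

```text
time: 64.08
eef_pos: [0.6461, -0.0259, 0.3241]
tcp_rot: [0.744, 0.668, 0.0, 0.001]
contact_force: [-0.1, 0.2, -1.0]
opening: 0.705
finger_force: 0.0
outer 137 [387.5 217.2] [384. 196.   7.  37.] z.138 [ 0.4553 -0.4141] z.122 [ 0.4557 -0.4197]
outer 931 [363.5 194.4] [351. 161.  28.  68.] z.138 [ 0.5302 -0.3414] z.122 [ 0.5316 -0.346 ]
hole 73 [358.5 218.4] [353.8 212.8  10.5  11.5] z.138 [ 0.4535 -0.3216] z.122 [ 0.4538 -0.326 ]
hole 6 [366.8 201.4] [365.8 200.8   3.5   2.5] z.138 [ 0.5075 -0.3508] z.122 [ 0.5085 -0.3556]
hole 7 [357.5 188.3] [355.8 187.8   4.5   2.5] z.138 [ 0.5503 -0.3231] z.122 [ 0.5519 -0.3275]
hole 70 [370.5 169.9] [365.8 165.8  11.5   9.5] z.138 [ 0.6094 -0.3681] z.122 [ 0.6118 -0.3731]
outer 163 [385.1 178.2] [381.8 155.    8.2  55. ] z.138 [ 0.581  -0.4135] z.122 [ 0.583  -0.4191]
................................................................
................................................................
.................................................##.............
.................................................###............
.......................
[... 1811 characters left out ...]
.#####......#####.....##............#####.........
...............####........####.....#............######.........
...............###.........####.....#.......#....######.........
...............#####......#####.....##......##...#####..........
...............################.....##......#....#####..........
................##############.....###......#....####...........
...................#######..........#............####...........
....................................##......#....####...........
...................................###.....##...####............
................................................................
................................................................
```

```bash
python3 meas.py | grep black | sed 's/np.float64//g;s/np.int32//g'
```

```text
black [(((200.3), (136.8)), 6, ((200), (135), (2), (4))), (((263.8), (144.6)), 334, ((243), (135), (42), (21))), (((286.6), (137.4)), 8, ((286), (135), (2), (5))), (((245.4), (168.0)), 51, ((240), (162), (15), (10))), (((276.2), (173.9)), 42, ((269), (169), (13), (10))), (((265.6), (171.3)), 7, ((263), (170), (6), (3))), (((236.0), (175.4)), 11, ((234), (172), (5), (7))), (((282.8), (181.9)), 16, ((279), (177), (7), (8))), (((279.0), (191.0)), 11, ((279), (186), (1), (11))), (((213.8), (197.1)), 8, ((212), (195), (4), (5))), (((179.3), (202.5)), 18, ((177), (200), (5), (6))), (((182.4), (224.5)), 16, ((180), (220), (5), (10))), (((276.0), (229.0)), 7, ((276), (226), (1), (7)))]
black [(((245.3), (186.3)), 42, ((243), (181), (5), (11))), (((217.4), (212.7)), 69, ((215), (207), (6), (13))), (((235.3), (234.2)), 132, ((229), (227), (13), (14))), (((196.9), (235.7)), 52, ((189), (230), (17), (12))), (((210.2), (247.8)), 20, ((207), (245), (7), (6)))]
```

```bash
python3 - <<'E'
from h import *
T=cam("top");S=cam("scene")
P,e=two(T,(213.6,197.1),S,(245.3,186.3));v=P[:2]-[.5386,.0434];print(P,np.arctan2(v[1],v[0])-1.679)
print(ctrl.sign_off())
E
```

```text
[0.52802517 0.13456517 0.20735306] 0.007276642909382458
the job is handed in; nothing more can be done
None
```

The jig is loaded with lever_right, fully home with the keeper pushed home over its arm and the leaf closed; lever_left and lever_front lie flat in the tray, the rule and wax tin were not touched, and the job is handed in.

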